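# Open the long filter box

### The arm

A 7-joint arm with a two-finger parallel gripper is mounted at the origin on a cart in front of the work surface, level with it; the furniture and walls round the work are solid. World frame = base frame: x ahead of the robot, y to its left, z up, the work surface at z = 0. Lengths are in m, angles in rad, forces in N, time in s.
With the tool pointing down it reaches from about 0.4 to 0.85 m from the base axis. Payload 10.4 kg.
Tool frame: the origin (TCP) lies between the finger pads; the fingertips stand 25 mm ahead of it and the grasp point (between the pads) lies 6 mm ahead of it; x points along the fingers, y is the direction in which the jaws open and shut, and the axes are right-handed (so a half turn about x gives the same grasp; the last joint's range is limited). The gripper opens to 87 mm and grips with 3 to 60 N. Pads are 19 mm wide; open, the fingers measure 117 mm over their backs; the gripper's body (75 mm by 190 mm) begins 51 mm behind the grasp point.
Start: joints at [1.175, 0.332, -0.065, 1.46, 0.022, 1.35, -0.088], TCP at [0.228, -0.582, 0.248] pointing down, gripper open.
Joint ranges: [-2.6, 2.6], [-0.5, 2.12], [-1.47, 1.34], [0.16, 2.42], [-1.27, 4.41], [0.06, 2.06], [-2.6, 2.6]. Speed limits (rad/s): [2.22, 2.22, 2.79, 2.79, 3.14, 3.14, 3.14].

### API

Orientations are given as a unit quaternion [x, y, z, w].
In Python, from bench import r gives the robot as it stands.
- The arm moves only by the shell command python3 -m pendant 'ROWS' [FORCE]. ROWS is JSON, a list of rows, each an object with "translation": the shift along the world's x, y, z in cm, a list of three; "angular": the turn, a rotation vector about the world's x, y, z in degrees, a list of three; "hand": the opening, from -1 (shut) to 1 (fully open). In form: [{"translation": [dx, dy, dz], "angular": [wx, wy, wz], "hand": hand}, ...]. A call has 1 to 20 rows; each row shifts and turns the commanded pose from where the row before left it; what a row does not reach is not made up. A row lasts 1/10 s, in which the tool goes at most 50 mm and 8.59 degrees, less where a joint would pass 70% of its speed; a pose out of reach is approached as far as the arm can. A call is refused whole if a number of a shift passes 5 or a number of a turn 8.59, either way. A call with a gripper value outside its range is refused whole. The fingers move at their own pace and stop on an object; FORCE is the grip in N (left out, the last holds). Time passes only in rows, so rows that do not move let the fingers close. It gives the time, the measured TCP pose, the force and the opening at its end, in the units of the state.
- r.read_state(): the state, without advancing time (a new reading comes with each control period).
- r.camera(name): name is "side" or "top"; returns the picture (420x560x3 uint8, red, green, blue); there is no depth.
- r.camera_info(name): a dict with "fx", "fy", "cx", "cy" (pixels), "rvec" (rotation vector, rad) and "tvec" (3), from world to camera coordinates, as OpenCV has them. Camera axes: x right, y down, z forward; pixel columns grow to the right and rows downward; lengths in m; the calibration is good to about 2 mm. A picture is of the moment at which its call begins. camera_info takes no time and is no camera call.
- r.close_job(): hands the job in, once; it reports no verdict.
Trained networks look in the newest picture that a camera, given by its name, has taken for a name from the list of things; names that differ only in an ending like _2 or _b are one class to them, and where a whole thing is asked for, a point or a joint stands for the part that bears it (a point fixed in the world has none). Each returns a list of dicts, best first, with "confidence" (0 to 1); they miss things now and then, are a little off and sometimes report something else, mostly with a low value. They report only what shows in the picture. A call takes as long as a camera call.
- r.find_in(camera, name): "point" ([row, column] in pixels, amid what is visible of it).
- r.mark_of(camera, name): "point" ([row, column] in pixels: a listed point, or the origin of a listed thing).
The state is a dict: "time": time; "joint_positions": joint angles; "joint_vel": joint speeds; "joint_torque": joint torques, N m; "ee_pos": TCP position; "eef_rot": TCP orientation; "ft_force": force on the tool from outside, world axes, zero at the start; "torque": the same for the moment, N m; "width": finger opening in m.
Only numpy, scipy, OpenCV 4.12 (cv2) and the standard library are available. Lean on these libraries where they do the work, as an engineer would, in place of code of your own. Each camera call takes 0.05 s, during which the arm holds its last target.

### The job

Open the longer of the two grey filter boxes: loosen its two captive thumbscrews one after the other, turning each counterclockwise to its stop, then lift the cover plate straight off by its bow handle. Lay the cover down on the black rubber mat, handle up, centred and lined up with the mat, without dropping it.

Things in the scene. Friction and masses are not known exactly. Their poses are not given: they have to be found in the camera images.
- cover: Loose aluminium plate 188x86x5 mm, 0.25 kg, on the long box (underside at z = 45 mm, 2 mm play between end lips 6 mm high). Origin: centre of underside; x along its length, z up. In the middle of its top a steel bow handle: flat-sided bar along x, 9 mm thick, 11 high, 40 long, top 28 mm above the plate. At x = -75 and +75 mm, y = 0: slots 40 mm (along x) by 18 mm, a thumbscrew of the box in each.
- long_box_screw_a (a joint): Thumbscrew at the cover's x = -75 mm; stays on the box. Head: upright steel wing 32 mm long, 9 thick, 1.5 to 25.5 mm above the plate's top. 0 = tight: wing 1.2 rad clockwise (from above) of the slot, holds the plate down. Grows counterclockwise to the stop at 1.2 = loosened: wing along the slot, the plate can pass. Starts at 0 to 0.2; friction 0.03 N m, stays where left.
- long_box_screw_b (a joint): The same kind of thumbscrew at the cover's x = +75 mm: same wing, same values and directions. (The shorter box, 140 mm long, has the same thumbscrews but is not part of the job.)
- mat: Black rubber mat fixed on the worktop, 230 x 125 x 3 mm. Origin: centre of its underside, on the worktop; x along its length, z up.

How it is judged:
By the outcome, as a careful person would: the job done as asked, in the order asked, and still so for the second after the job is handed in, with the robot touching nothing.
It also fails if it takes over 64 s, if anything falls off the work surface, if the arm or the gripper's body presses on something with over 40 N, if the wrist force passes 120 N, or if a joint passes its speed limit or range.

## Working session

There is one attempt and no reset: what is moved stays moved. The work goes in short steps, Python scripts to look and compute and a shell command to move; the robot and the scene stay as the last step left them, time stands still between calls to the robot, and variables do not carry over. Pictures are saved under pics/ and viewed, and the job is handed in when it is done.

```bash
ls; mkdir -p pics; cat > h.py <<'E'
import numpy as np, cv2
from bench import r
def cam(name,fn=None):
    im=r.camera(name)
    if fn: cv2.imwrite('pics/'+fn,cv2.cvtColor(im,cv2.COLOR_RGB2BGR))
    return im
def KRT(n):
    i=r.camera_info(n);K=np.array([[i['fx'],0,i['cx']],[0,i['fy'],i['cy']],[0,0,1.]])
    R=cv2.Rodrigues(np.array(i['rvec'],float))[0];return K,R,np.array(i['tvec'],float).reshape(3)
def unproj(n,rc,z):
    K,R,t=KRT(n);d=R.T@np.linalg.inv(K)@np.array([rc[1],rc[0],1.]);c=-R.T@t
    return c+d*(z-c[2])/d[2]
def proj(n,p):
    K,R,t=KRT(n);q=K@(R@np.array(p)+t);return np.array([q[1],q[0]])/q[2]
E
python3 - <<'E'
from h import *
cam('top','t0.png');cam('side','s0.png')
for c in('top','side'):
    K,R,t=KRT(c);print(c,K[0,0],-R.T@t)
    for n in('cover','long_box_screw_a','mat'):
        print(n,[(np.round(d['point'],1),round(d['confidence'],2)) for d in r.mark_of(c,n)])
s=r.read_state();print(s)
E
```

```text
pics
top 401.4191775518064 [0.45444781 0.16992109 0.90593464]
cover [(array([215.2, 276. ]), 0.75)]Traceback (most recent call last):
  File "<stdin>", line 6, in <module>
ValueError: it knows: cover, mat
```

View pics/t0.png

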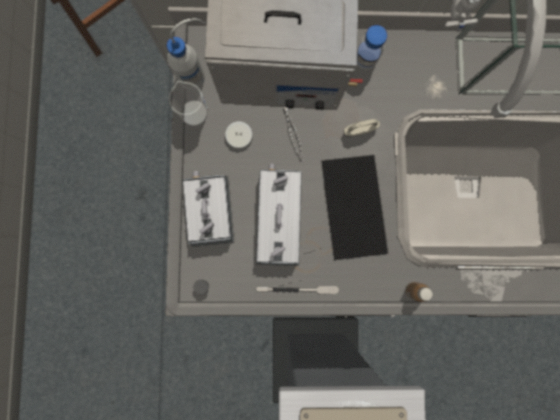

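View pics/s0.png

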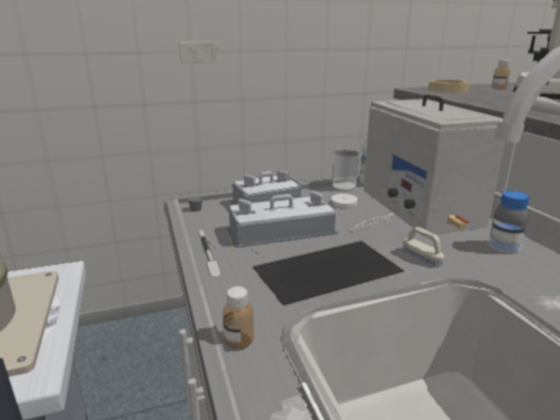

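```bash
python3 - <<'E'
from h import *
for c in('top','side'):
    K,R,t=KRT(c);print(c,K[0,0],-R.T@t)
    for n,z in(('cover',.045),('mat',0)):
        for d in r.mark_of(c,n): print(n,np.round(d['point'],1),round(d['confidence'],2),unproj(c,d['point'],z))
for d in r.find_in('top','long_box_screw_a'): print(d, unproj('top',d['point'],.065))
s=r.read_state();print(s)
E
```

```text
top 401.4191775518064 [0.45444781 0.16992109 0.90593464]
cover [215.2 276. ] 0.75 [0.5280076  0.16871039 0.045     ]
mat [206.5 356.6] 0.95 [ 0.55281623 -0.01517864  0.        ]
side 427.60481008640915 [ 0.27096029 -0.59232538  0.3853188 ]
cover [207.1 282.3] 0.89 [0.53366956 0.17409657 0.045     ]
mat [272.6 325.6] 0.73 [ 0.54529135 -0.02029259  0.        ]
{'point': [182.2, 277.2], 'confidence': 0.5} [0.59647271 0.1666023  0.065     ]
{'time': 0.4, 'joint_positions': array([ 1.17542473,  0.33230823, -0.06466767,  1.46022237,  0.02155985,
        1.34986082, -0.08848376]), 'joint_vel': array([-0.00026563, -0.00182424, -0.00082676, -0.00148362, -0.00144933,
       -0.00179598,  0.00059982]), 'joint_torque': array([-3.19722349e-04, -6.22367835e+01,  2.47962086e-02, -3.89672899e+01,
       -6.09705993e-02,  3.33754148e-02,  9.90256240e-05]), 'ee_pos': array([ 0.22762432, -0.58205168,  0.24744931]), 'eef_rot': array([ 0.69486742,  0.13106691, -0.69485479,  0.13098687]), 'ft_force': array([-0.79465181, -0.95535801,  0.36562632]), 'torque': array([0.02566528, 0.0173455 , 0.0657191 ]), 'width': 0.08715056615648616}
```

The top view shows the long box at about rows 171–264, cols 257–300, the short box at cols 184–231, and the mat at about (207,355). I'll zoom in.

```bash
python3 - <<'E'
from h import *
im=cv2.imread('pics/t0.png')
c=cv2.resize(im[155:280,175:400],None,fx=3.5,fy=3.5,interpolation=cv2.INTER_CUBIC)
cv2.imwrite('pics/t0z.png',c)
c=cv2.resize(im[160:275,245:315],None,fx=5,fy=5,interpolation=cv2.INTER_CUBIC)
cv2.imwrite('pics/t0zz.png',c)
im=cv2.imread('pics/s0.png')
c=cv2.resize(im[160:300,200:420],None,fx=3.6,fy=3.6,interpolation=cv2.INTER_CUBIC)
cv2.imwrite('pics/s0z.png',c)
E
```

```text
(no output)
```

View pics/t0z.png

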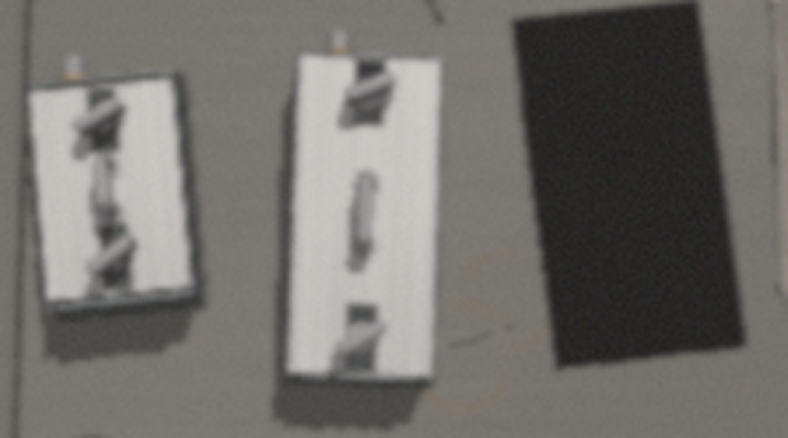

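View pics/t0zz.png

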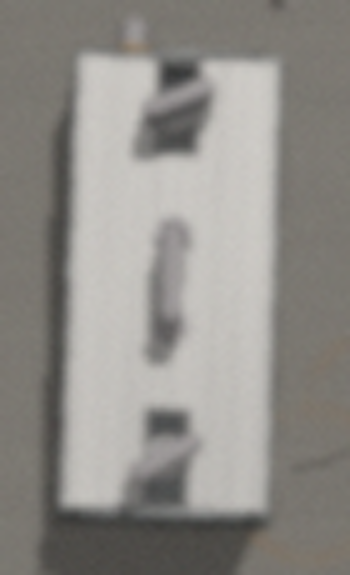

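View pics/s0z.png

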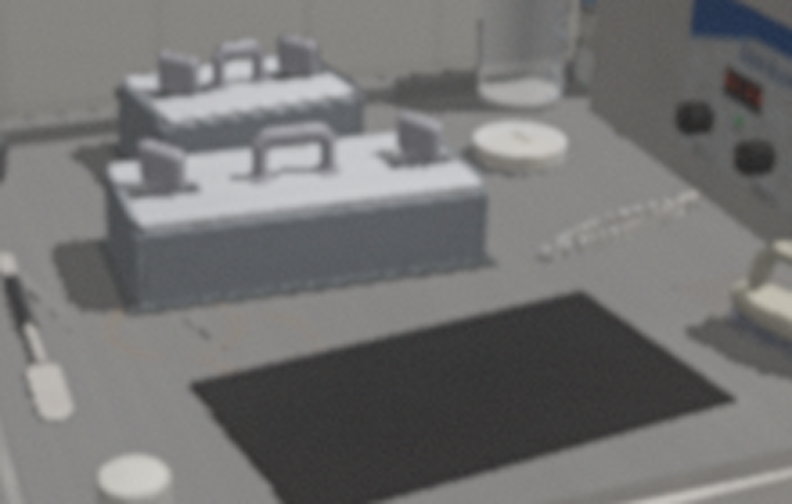

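```bash
cat >> h.py <<'E'
def rect(n,mask,z):
    cs,_=cv2.findContours(mask.astype(np.uint8),cv2.RETR_EXTERNAL,cv2.CHAIN_APPROX_NONE)
    c=max(cs,key=cv2.contourArea)[:,0,:]
    h=cv2.convexHull(c)[:,0,:]
    P=np.array([unproj(n,(y,x),z)[:2] for x,y in c])
    (cx,cy),(w,l),a=cv2.minAreaRect((P*1000).astype(np.float32))
    return (cx,cy),(w,l),a,cv2.contourArea(c.reshape(-1,1,2))
E
python3 - <<'E'
from h import *
im=cv2.imread('pics/t0.png')
g=cv2.cvtColor(cv2.GaussianBlur(im,(3,3),0),cv2.COLOR_BGR2GRAY)
m=np.zeros_like(g);m[165:270,250:305]=1
for th in(140,150,160,170):
    mm=((g>th)&(m>0)).astype(np.uint8)
    mm=cv2.morphologyEx(mm,cv2.MORPH_OPEN,np.ones((5,5)))
    print(th,rect('top',mm,.05))
m=np.zeros_like(g);m[145:270,315:395]=1
for th in(50,60,75):
    mm=cv2.morphologyEx(((g<th)&(m>0)).astype(np.uint8),cv2.MORPH_OPEN,np.ones((5,5)))
    print(th,rect('top',mm,.003))
print(g[200:230:6,252:306:3]); print(g[168:176,266:296:6],g[258:268,266:296:6])
E
```

```text
140 ((527.005859375, 161.79986572265625), (88.29876708984375, 195.0671844482422), 88.67073059082031, 3160.0)
150 ((526.8768310546875, 162.51251220703125), (86.62784576416016, 192.39962768554688), 88.33139038085938, 3027.5)
160 ((526.9457397460938, 162.60110473632812), (85.7286605834961, 192.1416778564453), 88.11095428466797, 2905.5)
170 ((526.22265625, 162.2166748046875), (83.19873809814453, 189.45089721679688), 88.62458801269531, 2749.0)
50 ((552.359619140625, -7.9662322998046875), (223.2811737060547, 118.1000747680664), 7.066461563110352, 4871.5)
60 ((552.352783203125, -8.294761657714844), (225.90834045410156, 120.71195983886719), 7.057091236114502, 5026.5)
75 ((552.152099609375, -8.192604064941406), (228.86679077148438, 124.22675323486328), 7.047710418701172, 5241.0)
[[119  98 103 187 196 195 197 197 195 198 198 197 195 198 199 196 140 118]
 [116  84 110 191 195 195 196 195 167 147 161 196 196 197 199 195 142 119]
 [117  85 124 192 195 195 196 191 144 151 179 196 195 196 198 194 137 120]
 [117  84 119 191 196 195 194 181 126 152 187 195 193 195 197 192 135 120]
 [117  86 128 191 194 194 193 179 109 115 173 194 192 193 196 186 126 119]]
[[118 140 121 121 122]
 [123 136 122 125 123]
 [139 141 122 126 128]
 [166 161 115 124 144]
 [187 181 100 121 169]
 [196 194  84 118 187]
 [198 198  75 116 194]
 [198 199  75 123 196]] [[190 109  80 183 185]
 [186 108  85 181 184]
 [171 106  96 174 181]
 [146 102 109 160 167]
 [115  96 110 137 140]
 [ 88  83  93 106 105]
 [ 73  71  74  77  79]
 [ 70  69  68  67  69]
 [ 73  73  70  68  71]
 [ 75  75  73  72  74]]
```

```bash
cat >> h.py <<'E'
from scipy.ndimage import map_coordinates,gaussian_filter
from scipy.optimize import least_squares
def edgefit(n,g,x0,L,W,z,sides,span=6,lo=-.42,hi=.42,skip=()):
    """x0=(x,y,yaw); refine by max gradient along normals"""
    gs=gaussian_filter(g.astype(float),.7)
    x=np.array(x0,float)
    def pts(x):
        c,s=np.cos(x[2]),np.sin(x[2]);R=np.array([[c,-s],[s,c]]);o=[]
        for k in sides:
            for u in np.linspace(lo,hi,25):
                if k in'+-' : p=np.array([u*L,(W/2 if k=='+' else -W/2)]);nn=np.array([0,1. if k=='+' else -1])
                else: p=np.array([(L/2 if k=='>' else -L/2),u*W]);nn=np.array([1. if k=='>' else -1,0])
                if k in skip and abs(u*W)<.014: continue
                o.append((x[:2]+R@p,R@nn))
        return o
    for it in range(6):
        rows=[];res=[]
        for p,nn in pts(x):
            d=np.arange(-span,span+.01,.25)/1000
            q=np.array([proj(n,[*(p+nn*e),z]) for e in d])
            v=map_coordinates(gs,q.T,order=1);gr=np.abs(np.gradient(v))
            i=gr.argmax()
            w=np.maximum(gr-.5*gr[i],0)*(np.abs(np.arange(len(d))-i)<10)
            e=(w*d).sum()/w.sum()
            r_=p-x[:2];rows.append([nn[0],nn[1],nn@np.array([-r_[1],r_[0]])]);res.append(e)
        A=np.array(rows);b=np.array(res)
        w=np.ones(len(b))
        for _ in range(5):
            sol=np.linalg.lstsq(A*w[:,None],b*w,rcond=None)[0];w=1/np.sqrt(1+((b-A@sol)/.0007)**2)
        x=x+sol
    m=len(b)//len(sides) 
    rr=b-A@sol
    return x,np.median(np.abs(rr))*1000,res
E
python3 - <<'E'
from h import *
g=cv2.cvtColor(cv2.imread('pics/t0.png'),cv2.COLOR_BGR2GRAY)
gs=cv2.cvtColor(cv2.imread('pics/s0.png'),cv2.COLOR_BGR2GRAY)
f=lambda r:(np.round(r[0][:2]*1000,1),np.degrees(r[0][2]).round(2),r[1])
for s in('+-','+->','+-<','+-<>'): print('cover top',s,f(edgefit('top',g,(.527,.1625,np.radians(-1.7)),.188,.086,.05,s)))
for s in('+-','+-<>'): print('mat top',s,f(edgefit('top',g,(.552,-.008,np.radians(7)),.23,.125,.003,s)))
print('mat side',f(edgefit('side',gs,(.552,-.008,np.radians(7)),.23,.125,.003,'+-<>',span=10)))
print('cover side',f(edgefit('side',gs,(.527,.1625,np.radians(-1.7)),.188,.086,.05,'-<>',span=8)))
for n,fn in(('top','t0.png'),('side','s0.png')):
    im=cv2.imread('pics/'+fn);k=5 if n=='top' else 3.6
    def poly(cx,cy,a,L,W,z,col):
        c,s=np.cos(a),np.sin(a)
        P=[proj(n,[cx+c*u*L-s*v*W,cy+s*u*L+c*v*W,z]) for u,v in((.5,.5),(.5,-.5),(-.5,-.5),(-.5,.5))]
        cv2.polylines(big,[np.int32([((p[1]-o[1]+.5)*k,(p[0]-o[0]+.5)*k) for p in P])],True,col,1)
    o=(160,245) if n=='top' else (160,200)
    sh=(115,150) if n=='top' else (140,220)
    big=cv2.resize(im[o[0]:o[0]+sh[0],o[1]:o[1]+sh[1]],None,fx=k,fy=k,interpolation=cv2.INTER_CUBIC)
    poly(.527,.1625,np.radians(-1.7),.188,.086,.05,(0,0,255))
    poly(.552,-.008,np.radians(7),.23,.125,.003,(0,255,0))
    cv2.imwrite('pics/ov_%s.png'%n,big)
E
```

```text
Traceback (most recent call last):
  File "h.py", line 41, in edgefit
    q=np.array([proj(n,[*(p+nn*e),z]) for e in d])
                ~~~~^^^^^^^^^^^^^^^^^
  File "h.py", line 14, in proj
    K,R,t=KRT(n);q=K@(R@np.array(p)+t);return np.array([q[1],q[0]])/q[2]
          ~~~^^^
  File "h.py", line 8, in KRT
    i=r.camera_info(n);K=np.array([[i['fx'],0,i['cx']],[0,i['fy'],i['cy']],[0,0,1.]])
ValueError: time passes only in moves, steps and waits
```

```bash
sed -i 's/^def KRT/import functools,os,json\n@functools.lru_cache\ndef KRT/' h.py
cat > a.py <<'E'
from h import *
g=cv2.cvtColor(cv2.imread('pics/t0.png'),cv2.COLOR_BGR2GRAY)
gs=cv2.cvtColor(cv2.imread('pics/s0.png'),cv2.COLOR_BGR2GRAY)
f=lambda r:(np.round(r[0][:2]*1000,1),np.degrees(r[0][2]).round(2),r[1])
for s in('+-','+->','+-<','+-<>'): print('cover top',s,f(edgefit('top',g,(.527,.1625,np.radians(-1.7)),.188,.086,.05,s)))
for s in('+-','+-<>'): print('mat top',s,f(edgefit('top',g,(.552,-.008,np.radians(7)),.23,.125,.003,s)))
print('mat side',f(edgefit('side',gs,(.552,-.008,np.radians(7)),.23,.125,.003,'+-<>',span=10)))
print('cover side',f(edgefit('side',gs,(.527,.1625,np.radians(-1.7)),.188,.086,.05,'-<>',span=8)))
for n,fn in(('top','t0.png'),('side','s0.png')):
    im=cv2.imread('pics/'+fn);k=5 if n=='top' else 3.6
    def poly(cx,cy,a,L,W,z,col):
        c,s=np.cos(a),np.sin(a)
        P=[proj(n,[cx+c*u*L-s*v*W,cy+s*u*L+c*v*W,z]) for u,v in((.5,.5),(.5,-.5),(-.5,-.5),(-.5,.5))]
        cv2.polylines(big,[np.int32([((p[1]-o[1]+.5)*k,(p[0]-o[0]+.5)*k) for p in P])],True,col,1)
    o=(160,245) if n=='top' else (160,200)
    sh=(115,150) if n=='top' else (140,220)
    big=cv2.resize(im[o[0]:o[0]+sh[0],o[1]:o[1]+sh[1]],None,fx=k,fy=k,interpolation=cv2.INTER_CUBIC)
    poly(.527,.1625,np.radians(-1.7),.188,.086,.05,(0,0,255))
    poly(.552,-.008,np.radians(7),.23,.125,.003,(0,255,0))
    cv2.imwrite('pics/ov_%s.png'%n,big)
E
python3 a.py
```

```text
cover top +- (array([527. , 162.7]), np.float64(-1.78), np.float64(0.5094892920457538))
cover top +-> (array([528.8, 162.8]), np.float64(-1.8), np.float64(0.5571830714241596))
cover top +-< (array([521.8, 162.9]), np.float64(-1.75), np.float64(0.5706825172715743))
cover top +-<> (array([522.1, 163. ]), np.float64(-1.83), np.float64(0.8407890788459451))
mat top +- (array([552. ,  -8.3]), np.float64(7.1), np.float64(0.49705468965504446))
mat top +-<> (array([552.6,  -8.3]), np.float64(7.07), np.float64(0.5337038511054001))
mat side (array([551.3, -13.4]), np.float64(6.84), np.float64(0.2926151443884632))
cover side (array([522.1, 158.3]), np.float64(-1.56), np.float64(1.2598933431511743))
```

View pics/ov_top.png

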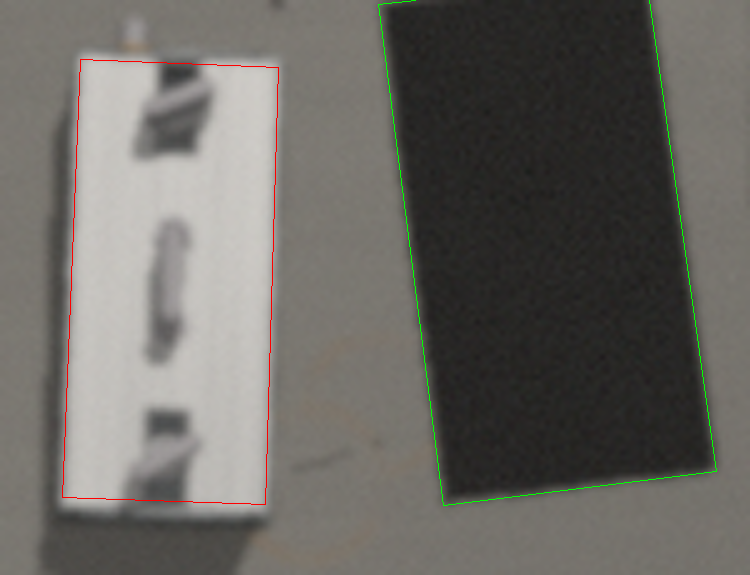

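View pics/ov_side.png

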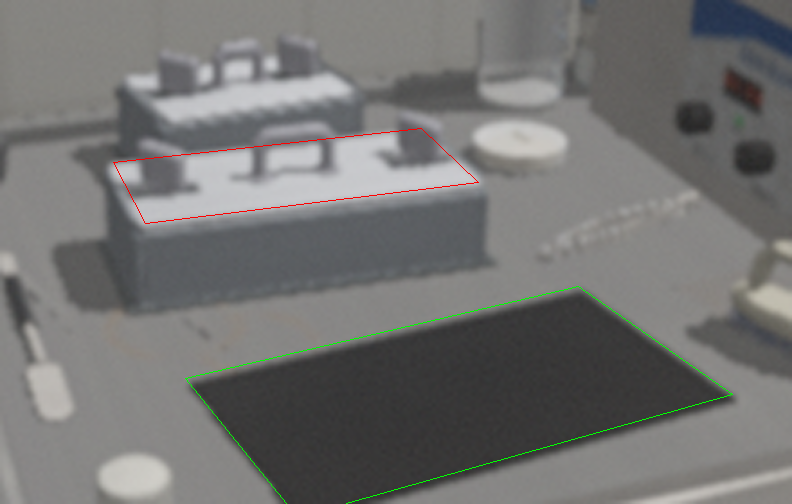

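```bash
python3 - <<'E'
from h import *
g=cv2.cvtColor(cv2.imread('pics/t0.png'),cv2.COLOR_BGR2GRAY).astype(float)
# brightness profile along the cover axis, offset lines in y, z=.05
c0=np.array([.527,.1627]);a=np.radians(-1.8);u=np.array([np.cos(a),np.sin(a)]);v=np.array([-u[1],u[0]])
for off in(0,.004,-.004,-.006,.03,-.03):
    s=np.arange(-105,106,3)/1000
    q=np.array([proj('top',[*(c0+u*e+v*off),.05]) for e in s]).T
    p=map_coordinates(g,q,order=1)
    print(off,' '.join(f'{int(e*1000)}:{int(w)}' for e,w in zip(s,p) if abs(e)>.04))
E
```

```text
0 -105:63 -102:78 -99:111 -96:104 -93:85 -90:79 -87:82 -84:95 -81:114 -78:137 -75:150 -72:153 -69:142 -66:113 -63:83 -60:83 -57:111 -54:161 -51:185 -48:190 -45:190 -42:189 42:198 45:198 48:198 51:189 54:150 57:96 60:77 63:82 66:95 69:92 72:87 75:111 78:140 81:144 84:109 87:72 90:59 93:82 96:111 99:128 102:123 105:121
0.004 -105:66 -102:78 -99:109 -96:101 -93:83 -90:77 -87:82 -84:102 -81:130 -78:149 -75:152 -72:152 -69:139 -66:106 -63:84 -60:85 -57:113 -54:162 -51:186 -48:192 -45:190 -42:190 42:198 45:198 48:197 51:186 54:144 57:90 60:79 63:84 66:89 69:86 72:98 75:129 78:144 81:130 84:93 87:69 90:62 93:83 96:113 99:124 102:123 105:122
-0.004 -105:66 -102:81 -99:115 -96:109 -93:85 -90:80 -87:82 -84:93 -81:104 -78:116 -75:140 -72:151 -69:143 -66:112 -63:85 -60:84 -57:115 -54:165 -51:187 -48:190 -45:191 -42:192 42:198 45:199 48:197 51:189 54:151 57:99 60:78 63:78 66:89 69:95 72:88 75:93 78:125 81:148 84:135 87:95 90:66 93:86 96:112 99:130 102:124 105:120
-0.006 -105:66 -102:82 -99:114 -96:113 -93:90 -90:87 -87:88 -84:94 -81:102 -78:111 -75:132 -72:150 -69:145 -66:116 -63:93 -60:94 -57:12
[... 164 characters left out ...]
14 99:130 102:125 105:120
0.03 -105:68 -102:76 -99:122 -96:172 -93:192 -90:192 -87:192 -84:191 -81:191 -78:191 -75:191 -72:192 -69:192 -66:192 -63:192 -60:192 -57:191 -54:191 -51:192 -48:192 -45:193 -42:191 42:194 45:194 48:195 51:194 54:193 57:196 60:195 63:197 66:196 69:196 72:196 75:196 78:196 81:196 84:198 87:198 90:197 93:190 96:156 99:122 102:117 105:117
-0.03 -105:67 -102:75 -99:120 -96:169 -93:185 -90:186 -87:187 -84:186 -81:186 -78:186 -75:186 -72:187 -69:187 -66:186 -63:187 -60:188 -57:187 -54:189 -51:188 -48:188 -45:188 -42:189 42:198 45:198 48:199 51:197 54:199 57:200 60:201 63:200 66:200 69:200 72:199 75:200 78:201 81:200 84:201 87:201 90:200 93:194 96:164 99:127 102:119 105:121
```

```bash
cat >> h.py <<'E'
from scipy.spatial.transform import Rotation as Ro
def st():
    s=r.read_state();R=Ro.from_quat(s['eef_rot']).as_matrix()
    yaw=np.degrees(np.arctan2(R[1,1],R[0,1]))
    print('t',round(s['time'],2),'pos',np.round(s['ee_pos']*1000,1),'jawyaw',round(yaw,2),'xaxis',np.round(R[:,0],4),'w',round(s['width']*1000,1),'F',np.round(s['ft_force'],1),'T',np.round(s['torque'],2),'j',np.round(s['joint_positions'],2))
    return s,R
E
python3 - <<'E'
from h import *
st()
g=cv2.cvtColor(cv2.imread('pics/t0.png'),cv2.COLOR_BGR2GRAY).astype(float)
# wing direction at z=.0755 : find ridge
c0=np.array([.5267,.1627]);a=np.radians(-1.8);u=np.array([np.cos(a),np.sin(a)]);v=np.array([-u[1],u[0]])
for sx in(-.075,.075):
    best=[]
    for th in np.radians(np.arange(-90,0,1)):
        d=np.array([np.cos(a+th),np.sin(a+th)]);n=np.array([-d[1],d[0]]);best.append(-1e9)
        for dx in np.arange(-4,4.1,1)/1000:
          for dy in np.arange(-4,4.1,1)/1000:
            c=c0+u*(sx+dx)+v*dy
            P=np.array([c+d*l+n*k for l in np.arange(-14,15,2)/1000 for k in(-.003,0,.003)])
            Q=np.array([c+d*l+n*k for l in np.arange(-14,15,2)/1000 for k in(-.009,.009)])
            f=lambda P:map_coordinates(g,np.array([proj('top',[*p,.0755]) for p in P]).T,order=1)
            p=f(P);s=-p.std()-2*abs(p.mean()-150)*.2
            best[-1]=max(best[-1],s)
    best=np.array(best);k=best.argsort()[::-1][:6];print(sx,np.arange(-90,0,1)[k],best[k])
E
```

```text
t 0.4 pos [ 227.6 -582.1  247.4] jawyaw -68.64 xaxis [-0.e+00  1.e-04 -1.e+00] w 87.2 F [-0.8 -1.   0.4] T [0.03 0.02 0.07] j [ 1.18  0.33 -0.06  1.46  0.02  1.35 -0.09]
-0.075 [-65 -64 -66 -63 -67 -68] [ -9.69023464  -9.80707749  -9.8324154   -9.99162958 -10.03377794
 -10.20632611]
0.075 [-68 -70 -69 -71 -67 -72] [-18.90329386 -18.91921365 -18.91992718 -18.97442983 -18.98404895
 -19.0750861 ]
```

```bash
python3 -m pendant '[{"translation":[2.2,3.7,0],"angular":[0,0,4.58],"hand":0.05},{"translation":[2.2,3.7,0],"angular":[0,0,4.58],"hand":0.05},{"translation":[2.2,3.7,0],"angular":[0,0,4.58],"hand":0.05},{"translation":[2.2,3.7,0],"angular":[0,0,4.58],"hand":0.05},{"translation":[2.2,3.7,0],"angular":[0,0,4.58],"hand":0.05},{"translation":[2.2,3.7,0],"angular":[0,0,4.58],"hand":0.05},{"translation":[1.4,3.7,0],"angular":[0,0,4.58],"hand":0.05},{"translation":[1.4,3.7,0],"angular":[0,0,4.58],"hand":0.05},{"translation":[1.4,3.7,0],"angular":[0,0,4.58],"hand":0.05},{"translation":[1.4,3.7,0],"angular":[0,0,4.58],"hand":0.05},{"translation":[1.4,3.7,0],"angular":[0,0,4.58],"hand":0.05},{"translation":[1.4,3.7,0],"angular":[0,0,4.58],"hand":0.05},{"translation":[1.4,3.7,0],"angular":[0,0,4.58],"hand":0.05},{"translation":[0,3.7,0],"angular":[0,0,4.58],"hand":0.05},{"translation":[0,3.7,0],"angular":[0,0,4.58],"hand":0.05},{"translation":[0,3.7,0],"angular":[0,0,4.58],"hand":0.05},{"translation":[0,3.7,0],"angular":[0,0,4.58],"hand":0.05},{"translation":[0,3.7,0],"angular":[0,0,4.58],"hand":0.05},{"translation":[0,3.7,0],"angular":[0,0,4.58],"hand":0.05},{"translation":[0,0,0],"angular":[0,0,4.58],"hand":0.05}]' 20
python3 - <<'E'
from h import *
st()
E
```

```text
time: 2.4
ee_pos: [0.4569, 0.1263, 0.2481]
eef_rot: [0.388, 0.592, -0.387, 0.591]
ft_force: [-0.0, -0.1, 0.3]
width: 0.0461
t 2.4 pos [456.9 126.3 248.1] jawyaw 23.55 xaxis [ 0.001   0.0018 -1.    ] w 46.1 F [-0.  -0.1  0.3] T [-0.04 -0.09  0.06] j [ 0.44  0.05 -0.82  1.81  0.03  1.3   0.03]
```

```bash
python3 -m pendant '[{"translation":[-0.5,3.7,-2],"angular":[0,0,0],"hand":0.05},{"translation":[0,0,-3.5],"angular":[0,0,0],"hand":0.05},{"translation":[0,0,-3.5],"angular":[0,0,0],"hand":0.05},{"translation":[0,0,-2.5],"angular":[0,0,0],"hand":0.05},{"translation":[0,0,0],"angular":[0,0,0],"hand":0.05}]' 20
python3 - <<'E'
from h import *
s,R=st()
a=cam('top','t1.png');b=cam('side','s1.png')
for n,fn,o in(('top','t1.png',(150,230)),('side','s1.png',(130,190))):
    im=cv2.imread('pics/'+fn)
    big=cv2.resize(im[o[0]:o[0]+130,o[1]:o[1]+170],None,fx=4.5,fy=4.5,interpolation=cv2.INTER_CUBIC)
    for off in((0,0,0),(.025,0,0),(.025,.023,0),(.025,-.023,0)):
        p=proj(n,s['ee_pos']+R@np.array(off));cv2.circle(big,(int((p[1]-o[1]+.5)*4.5),int((p[0]-o[0]+.5)*4.5)),3,(0,0,255),-1)
    cv2.imwrite('pics/z1_%s.png'%n,big)
E
```

```text
time: 2.9
ee_pos: [0.4507, 0.1572, 0.1299]
eef_rot: [0.389, 0.591, -0.392, 0.588]
ft_force: [0.1, -0.3, -0.0]
width: 0.0457
t 2.9 pos [450.7 157.2 129.9] jawyaw 22.98 xaxis [-5.1e-03 -8.0e-04 -1.0e+00] w 45.7 F [ 0.1 -0.3 -0. ] T [ 0.04 -0.13  0.1 ] j [ 0.35  0.21 -0.84  1.94  0.17  1.07 -0.16]
```

View pics/z1_top.png

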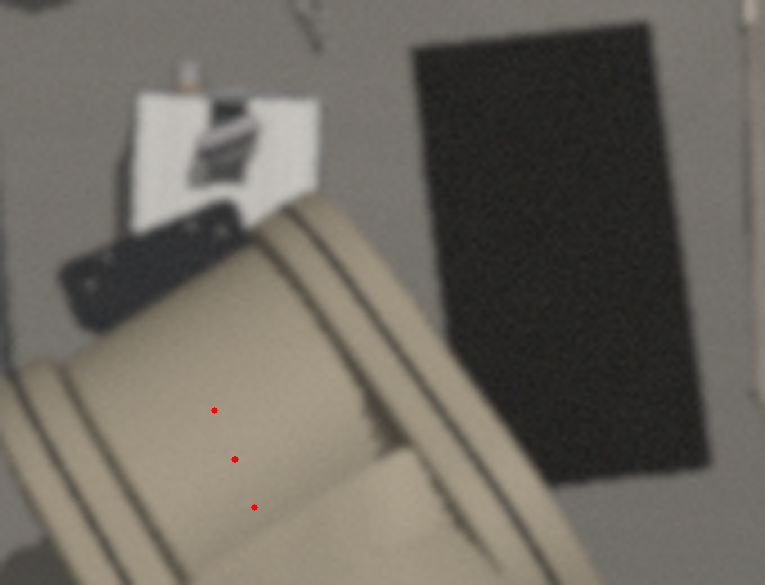

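View pics/z1_side.png

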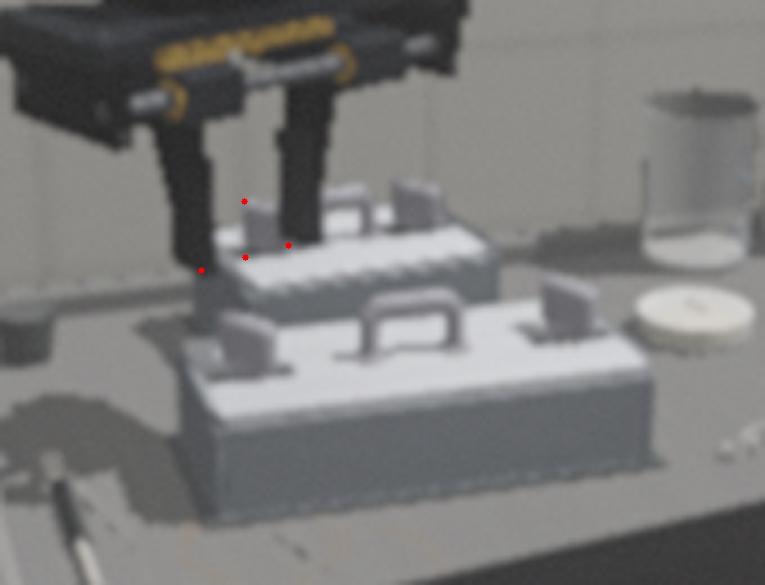

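```bash
python3 - <<'E'
from h import *
s,R=st()
for n in('top','side'):
  print(n,[(np.round(d['point'],1),round(d['confidence'],2)) for d in r.find_in(n,'cover')],[(np.round(d['point'],1),round(d['confidence'],2)) for d in r.find_in(n,'long_box_screw_a')])
o=(130,190);im=cv2.imread('pics/s1.png')
big=cv2.resize(im[o[0]:o[0]+130,o[1]:o[1]+170],None,fx=4.5,fy=4.5,interpolation=cv2.INTER_CUBIC)
for (cx,cy),col in (((.5267,.1627),(0,0,255)),((.5267,.158),(0,255,0))):
    a=np.radians(-1.8);c,s_=np.cos(a),np.sin(a)
    W=lambda x,y,z:(lambda p:(int((p[1]-o[1]+.5)*4.5),int((p[0]-o[0]+.5)*4.5)))(proj('side',[cx+c*x-s_*y,cy+s_*x+c*y,z]))
    for sx,th in((-.075,-65),(.075,-68)):
        t=np.radians(th);d=np.array([np.cos(t),np.sin(t)])*.016
        P=[W(sx+k*d[0],k*d[1],z) for k,z in((1,.0515),(1,.0755),(-1,.0755),(-1,.0515))]
        cv2.polylines(big,[np.int32(P)],True,col,1)
    cv2.polylines(big,[np.int32([W(-.02,0,.05),W(-.02,0,.078),W(.02,0,.078),W(.02,0,.05)])],False,col,1)
    cv2.polylines(big,[np.int32([W(-.094,-.043,.05),W(.094,-.043,.05),W(.094,-.043,.045),W(-.094,-.043,.045)])],True,col,1)
cv2.imwrite('pics/z2_side.png',big)
E
```

```text
t 3.0 pos [452.8 158.1 133.3] jawyaw 22.97 xaxis [-0.e+00  4.e-04 -1.e+00] w 45.7 F [-0.3 -0.5  0.1] T [-0.04 -0.14  0.04] j [ 0.35  0.2  -0.84  1.94  0.17  1.07 -0.16]
top [(array([185.3, 273.1]), 0.86)] [(array([182.1, 278.7]), 0.46)]
side [(array([208.6, 282.6]), 0.68)] [(array([196., 316.]), 0.7), (array([203.4, 246.6]), 0.58)]
```

View pics/z2_side.png

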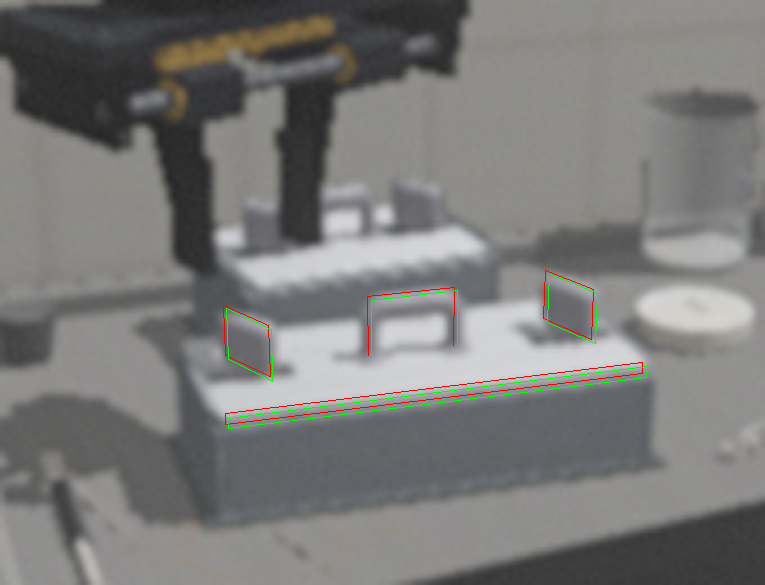

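```bash
python3 -m pendant '[{"translation":[-0.1,0.5,-1.3],"angular":[0,0,0],"hand":0.05},{"translation":[0,0,-2],"angular":[0,0,0],"hand":0.05},{"translation":[0,0,-1.5],"angular":[0,0,0],"hand":0.05},{"translation":[0,0,-0.5],"angular":[0,0,0],"hand":0.05},{"translation":[0,0,0],"angular":[0,0,0],"hand":0.05},{"translation":[0,0,0],"angular":[0,0,0],"hand":0.05}]' 20
python3 - <<'E'
from h import *
s,R=st()
im=cam('side','s2.png')[130:260,190:360]
cv2.imwrite('pics/z3.png',cv2.resize(im[:,:,::-1],None,fx=4.5,fy=4.5,interpolation=cv2.INTER_CUBIC))
E
```

```text
time: 3.8
ee_pos: [0.4519, 0.1632, 0.08]
eef_rot: [0.391, 0.589, -0.39, 0.59]
ft_force: [-0.8, 0.4, -0.8]
width: 0.0457
t 3.8 pos [451.9 163.2  80. ] jawyaw 22.97 xaxis [ 4.e-04  4.e-04 -1.e+00] w 45.7 F [-0.8  0.4 -0.8] T [ 0.03 -0.14 -0.04] j [ 0.3   0.29 -0.82  1.98  0.26  0.97 -0.24]
```

View pics/z3.png

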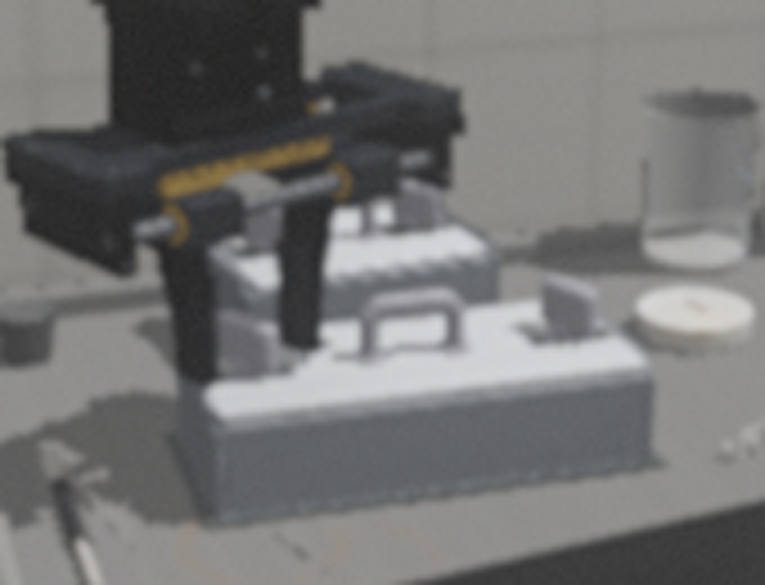

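The fingers straddle the near wing (zoomed about (250,345)). I'll close gently.

```bash
python3 -m pendant '[{"translation":[0,0,0],"angular":[0,0,0],"hand":-0.5},{"translation":[0,0,0],"angular":[0,0,0],"hand":-1},{"translation":[0,0,0],"angular":[0,0,0],"hand":-1},{"translation":[0,0,0],"angular":[0,0,0],"hand":-1},{"translation":[0,0,0],"angular":[0,0,0],"hand":-1},{"translation":[0,0,0],"angular":[0,0,0],"hand":-1}]' 10
python3 - <<'E'
from h import *
s,R=st()
E
```

```text
time: 4.45
ee_pos: [0.4524, 0.1627, 0.0804]
eef_rot: [0.391, 0.589, -0.39, 0.59]
ft_force: [0.3, -1.7, 7.9]
width: 0.0087
t 4.45 pos [452.4 162.7  80.4] jawyaw 22.94 xaxis [ 1.4e-03 -4.0e-04 -1.0e+00] w 8.7 F [ 0.3 -1.7  7.9] T [-0.36 -0.25  0.01] j [ 0.3   0.29 -0.82  1.98  0.26  0.97 -0.24]
```

```bash
python3 -m pendant '[{"translation":[0,0,0.15],"angular":[0,0,0],"hand":-1},{"translation":[0,0,0],"angular":[0,0,2],"hand":-1},{"translation":[0,0,0],"angular":[0,0,3],"hand":-1},{"translation":[0,0,0],"angular":[0,0,0],"hand":-1}]' 15
python3 - <<'E'
from h import *
s,R=st()
E
```

```text
time: 4.85
ee_pos: [0.4525, 0.1628, 0.081]
eef_rot: [0.364, 0.606, -0.363, 0.607]
ft_force: [5.9, 0.0, -6.1]
width: 0.0086
t 4.85 pos [452.5 162.8  81. ] jawyaw 28.04 xaxis [ 1.7e-03  7.0e-04 -1.0e+00] w 8.6 F [ 5.9  0.  -6.1] T [ 0.14 -1.5   0.01] j [ 0.31  0.29 -0.83  1.98  0.26  0.97 -0.16]
```

```bash
python3 -m pendant '[{"translation":[0,0,-0.07],"angular":[0,0,4],"hand":-1},{"translation":[0,0,0],"angular":[0,0,5],"hand":-1},{"translation":[0,0,0],"angular":[0,0,5],"hand":-1},{"translation":[0,0,0],"angular":[0,0,5],"hand":-1},{"translation":[0,0,0],"angular":[0,0,5],"hand":-1},{"translation":[0,0,0],"angular":[0,0,0],"hand":-1}]' 8
python3 - <<'E'
from h import *
s,R=st()
E
```

```text
time: 5.45
ee_pos: [0.4531, 0.1633, 0.081]
eef_rot: [0.23, 0.668, -0.229, 0.67]
ft_force: [6.1, 1.2, -1.6]
width: 0.0089
t 5.45 pos [453.1 163.3  81. ] jawyaw 52.12 xaxis [ 0.003   0.0015 -1.    ] w 8.9 F [ 6.1  1.2 -1.6] T [ 0.39 -1.49  0.04] j [ 0.37  0.32 -0.9   1.98  0.3   0.98  0.24]
```

```bash
python3 -m pendant '[{"translation":[0,0,0],"angular":[0,0,5],"hand":-1},{"translation":[0,0,0],"angular":[0,0,5],"hand":-1},{"translation":[0,0,0],"angular":[0,0,5],"hand":-1},{"translation":[0,0,0],"angular":[0,0,5],"hand":-1},{"translation":[0,0,0],"angular":[0,0,5],"hand":-1},{"translation":[0,0,0],"angular":[0,0,5],"hand":-1},{"translation":[0,0,0],"angular":[0,0,3],"hand":-1},{"translation":[0,0,0],"angular":[0,0,0],"hand":-1},{"translation":[0,0,0],"angular":[0,0,0],"hand":-1}]' 8
python3 - <<'E'
from h import *
s,R=st()
E
python3 -m pendant '[{"translation":[0,0,0],"angular":[0,0,1.5],"hand":-1},{"translation":[0,0,0],"angular":[0,0,0],"hand":-1},{"translation":[0,0,0],"angular":[0,0,0],"hand":-1}]' 8
python3 - <<'E'
from h import *
s,R=st()
E
```

```text
time: 6.35
ee_pos: [0.4535, 0.1643, 0.081]
eef_rot: [0.032, 0.705, -0.03, 0.708]
ft_force: [8.9, 5.6, -6.8]
width: 0.0086
t 6.35 pos [453.5 164.3  81. ] jawyaw 84.99 xaxis [ 0.0041  0.0035 -1.    ] w 8.6 F [ 8.9  5.6 -6.8] T [ 1.37 -2.16  0.02] j [ 0.46  0.35 -1.01  1.98  0.36  1.    0.77]
time: 6.65
ee_pos: [0.4535, 0.1644, 0.0811]
eef_rot: [0.023, 0.705, -0.02, 0.708]
ft_force: [9.8, 7.0, -6.9]
width: 0.0089
t 6.65 pos [453.5 164.4  81.1] jawyaw 86.49 xaxis [ 0.0042  0.0035 -1.    ] w 8.9 F [ 9.8  7.  -6.9] T [ 1.36 -2.18 -0.02] j [ 0.46  0.36 -1.01  1.97  0.36  1.    0.79]
```

```bash
for k in 1; do python3 -m pendant '[{"translation":[0.05,0.05,-0.03],"angular":[0,0,1.5],"hand":-1},{"translation":[0,0,0],"angular":[0,0,0],"hand":-1}]' 8
python3 -c "
from h import *
st()"
python3 -m pendant '[{"translation":[0,0,0],"angular":[0,0,1.5],"hand":-1},{"translation":[0,0,0],"angular":[0,0,0],"hand":-1}]' 8
python3 -c "
from h import *
st()"
python3 -m pendant '[{"translation":[0,0,0],"angular":[0,0,1.5],"hand":-1},{"translation":[0,0,0],"angular":[0,0,0],"hand":-1}]' 8
python3 -c "
from h import *
st()"
done
```

```text
time: 6.85
ee_pos: [0.4536, 0.1645, 0.081]
eef_rot: [0.013, 0.706, -0.012, 0.708]
ft_force: [4.2, 3.6, 2.9]
width: 0.0095
t 6.85 pos [453.6 164.5  81. ] jawyaw 88.01 xaxis [ 0.003   0.0021 -1.    ] w 9.5 F [4.2 3.6 2.9] T [ 0.83 -1.27  0.03] j [ 0.46  0.36 -1.02  1.97  0.36  1.    0.81]
time: 7.05
ee_pos: [0.4535, 0.1645, 0.081]
eef_rot: [0.004, 0.706, -0.002, 0.708]
ft_force: [4.5, 4.7, 3.5]
width: 0.0091
t 7.05 pos [453.5 164.5  81. ] jawyaw 89.49 xaxis [ 0.003   0.0022 -1.    ] w 9.1 F [4.5 4.7 3.5] T [ 0.94 -1.23 -0.13] j [ 0.47  0.36 -1.02  1.97  0.37  1.    0.84]
time: 7.25
ee_pos: [0.4534, 0.1645, 0.081]
eef_rot: [-0.005, 0.706, 0.007, 0.708]
ft_force: [3.4, 3.0, 3.5]
width: 0.0096
t 7.25 pos [453.4 164.5  81. ] jawyaw 90.99 xaxis [ 0.0028  0.0022 -1.    ] w 9.6 F [3.4 3.  3.5] T [ 0.92 -1.12 -0.17] j [ 0.47  0.36 -1.03  1.97  0.37  1.    0.86]
```

```bash
python3 -m pendant '[{"translation":[0,0,0],"angular":[0,0,-1.5],"hand":-0.5},{"translation":[0,0,0],"angular":[0,0,0],"hand":0.05},{"translation":[0,0,0],"angular":[0,0,0],"hand":0.05},{"translation":[0,0,0],"angular":[0,0,0],"hand":0.05},{"translation":[0,0,1.5],"angular":[0,0,0],"hand":0.05},{"translation":[0,0,3],"angular":[0,0,0],"hand":0.05},{"translation":[0,0,1],"angular":[0,0,0],"hand":0.05}]' 10
python3 -m pendant '[{"translation":[1.2,0,0],"angular":[0,0,-5.8],"hand":0.05},{"translation":[1.2,0,0],"angular":[0,0,-5.8],"hand":0.05},{"translation":[1.2,0,0],"angular":[0,0,-5.8],"hand":0.05},{"translation":[1.2,0,0],"angular":[0,0,-5.8],"hand":0.05},{"translation":[1.2,0,0],"angular":[0,0,-5.8],"hand":0.05},{"translation":[1.2,0,0],"angular":[0,0,-5.8],"hand":0.05},{"translation":[1.2,0,0],"angular":[0,0,-5.8],"hand":0.05},{"translation":[1.2,0,0],"angular":[0,0,-5.8],"hand":0.05},{"translation":[1.2,0,0],"angular":[0,0,-5.8],"hand":0.05},{"translation":[1.2,-0.2,0],"angular":[0,0,-5.8],"hand":0.05},{"translation":[1.2,-0.2,0],"angular":[0,0,-5.8],"hand":0.05},{"translation":[1.2,0,0],"angular":[0,0,-5.8],"hand":0.05},{"translation":[0,0,0],"angular":[0,0,0],"hand":0.05},{"translation":[0,0,0],"angular":[0,0,0],"hand":0.05}]' 10
python3 - <<'E'
from h import *
s,R=st()
im=cam('side','s3.png')[130:260,190:360]
cv2.imwrite('pics/z4.png',cv2.resize(im[:,:,::-1],None,fx=4.5,fy=4.5,interpolation=cv2.INTER_CUBIC))
im=cam('top','t3.png')[150:280,220:390]
cv2.imwrite('pics/z4t.png',cv2.resize(im[:,:,::-1],None,fx=4.5,fy=4.5,interpolation=cv2.INTER_CUBIC))
E
```

```text
time: 7.95
ee_pos: [0.4529, 0.1643, 0.138]
eef_rot: [0.003, 0.706, -0.003, 0.708]
ft_force: [0.4, -0.3, 0.9]
width: 0.0448
time: 9.35
ee_pos: [0.5957, 0.1597, 0.1352]
eef_rot: [0.405, 0.58, -0.405, 0.579]
ft_force: [-1.0, 1.1, -1.0]
width: 0.0455
t 9.35 pos [595.7 159.7 135.2] jawyaw 20.05 xaxis [-3.e-04  3.e-04 -1.e+00] w 45.5 F [-1.   1.1 -1. ] T [-0.01 -0.16  0.04] j [ 0.22  0.5  -0.72  1.59  0.35  1.19 -0.23]
```

View pics/z4.png

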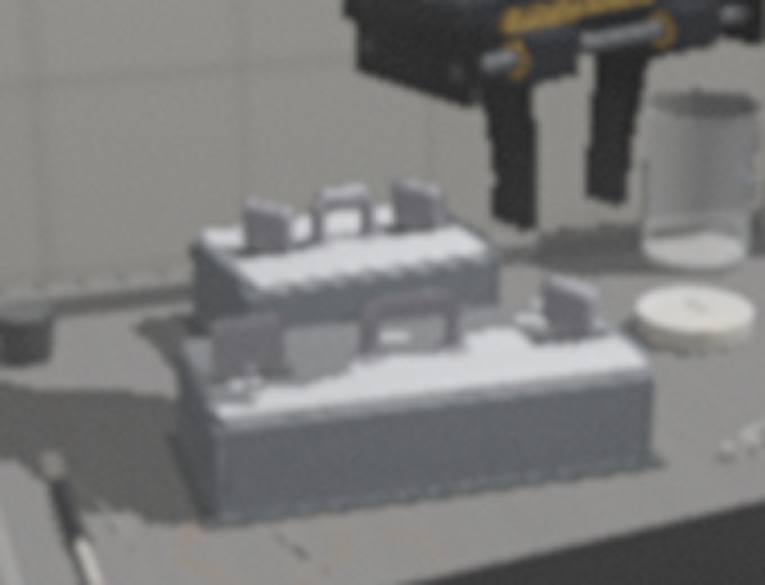

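View pics/z4t.png

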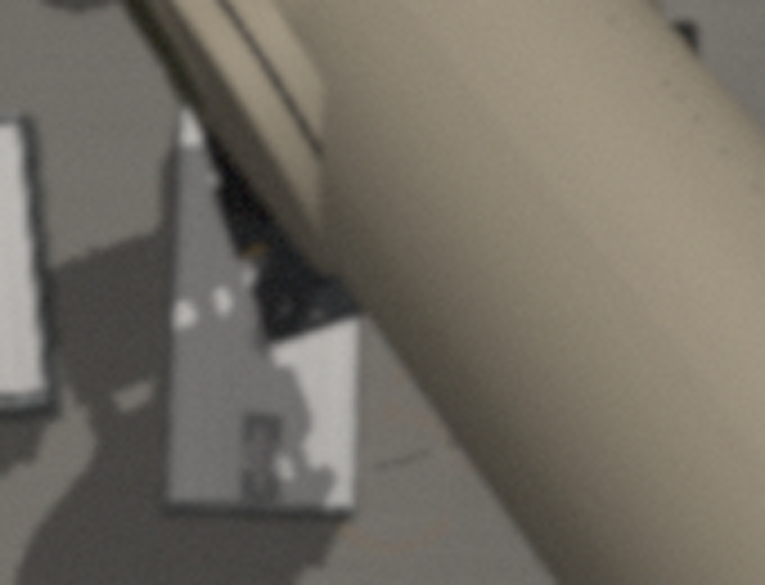

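```bash
python3 -m pendant '[{"translation":[0.65,0,-1.4],"angular":[0,0,0],"hand":0.05},{"translation":[0,0,-2],"angular":[0,0,0],"hand":0.05},{"translation":[0,0,-1.5],"angular":[0,0,0],"hand":0.05},{"translation":[0,0,-0.5],"angular":[0,0,0],"hand":0.05},{"translation":[0,0,0],"angular":[0,0,0],"hand":0.05},{"translation":[0,0,0],"angular":[0,0,0],"hand":0.05}]' 10
python3 - <<'E'
from h import *
s,R=st()
im=cam('side','s4.png')[130:260,190:360]
cv2.imwrite('pics/z5.png',cv2.resize(im[:,:,::-1],None,fx=4.5,fy=4.5,interpolation=cv2.INTER_CUBIC))
E
```

```text
time: 10.05
ee_pos: [0.6029, 0.1597, 0.0815]
eef_rot: [0.406, 0.579, -0.406, 0.579]
ft_force: [0.6, -0.5, 0.7]
width: 0.0456
t 10.05 pos [602.9 159.7  81.5] jawyaw 19.88 xaxis [ 6.e-04  3.e-04 -1.e+00] w 45.6 F [ 0.6 -0.5  0.7] T [ 0.04 -0.15  0.02] j [ 0.2   0.57 -0.69  1.61  0.4   1.11 -0.26]
```

View pics/z5.png

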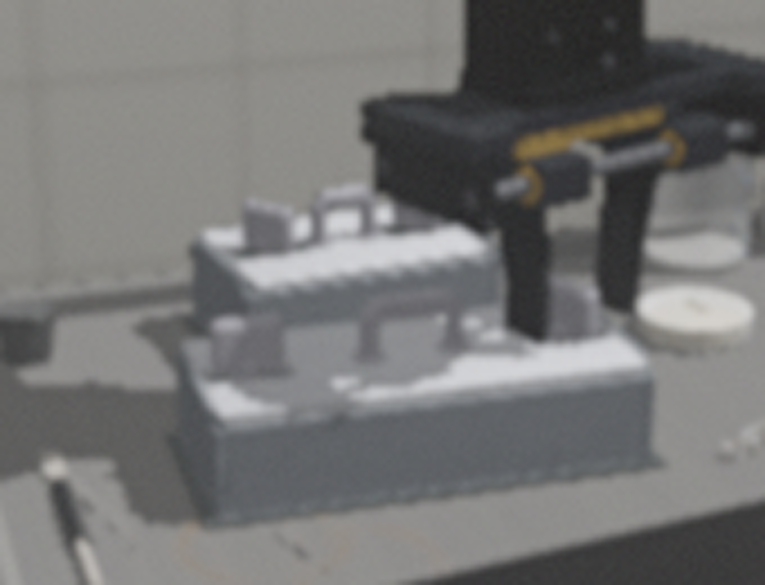

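The fingers straddle the far wing (zoomed about (573,310)). I'll close and turn it.

```bash
python3 -m pendant '[{"translation":[0,0,0],"angular":[0,0,0],"hand":-0.5},{"translation":[0,0,0],"angular":[0,0,0],"hand":-1},{"translation":[0,0,0],"angular":[0,0,0],"hand":-1},{"translation":[0,0,0],"angular":[0,0,0],"hand":-1},{"translation":[0,0,0],"angular":[0,0,0],"hand":-1}]' 8
python3 -c "
from h import *
st()"
python3 -m pendant '[{"translation":[0,0,0],"angular":[0,0,3],"hand":-1},{"translation":[0,0,0],"angular":[0,0,5],"hand":-1},{"translation":[0,0,0],"angular":[0,0,5],"hand":-1},{"translation":[0,0,0],"angular":[0,0,5],"hand":-1},{"translation":[0,0,0],"angular":[0,0,5],"hand":-1},{"translation":[0,0,0],"angular":[0,0,5],"hand":-1},{"translation":[0,0,0],"angular":[0,0,0],"hand":-1}]' 8
python3 -c "
from h import *
st()"
```

```text
time: 10.6
ee_pos: [0.6027, 0.1594, 0.0811]
eef_rot: [0.406, 0.579, -0.406, 0.579]
ft_force: [-0.9, 0.1, -0.7]
width: 0.0136
t 10.6 pos [602.7 159.4  81.1] jawyaw 19.86 xaxis [ 1.e-04  0.e+00 -1.e+00] w 13.6 F [-0.9  0.1 -0.7] T [ 0.   -0.13  0.01] j [ 0.2   0.57 -0.69  1.61  0.4   1.1  -0.26]
time: 11.3
ee_pos: [0.6026, 0.1597, 0.0811]
eef_rot: [0.254, 0.66, -0.254, 0.66]
ft_force: [-1.3, 0.2, 1.4]
width: 0.0089
t 11.3 pos [602.6 159.7  81.1] jawyaw 47.95 xaxis [-2.e-04  6.e-04 -1.e+00] w 8.9 F [-1.3  0.2  1.4] T [0.15 0.03 0.05] j [ 0.26  0.6  -0.79  1.61  0.46  1.13  0.19]
```

```bash
python3 -m pendant '[{"translation":[0,0,0],"angular":[0,0,5],"hand":-1},{"translation":[0,0,0],"angular":[0,0,5],"hand":-1},{"translation":[0,0,0],"angular":[0,0,5],"hand":-1},{"translation":[0,0,0],"angular":[0,0,5],"hand":-1},{"translation":[0,0,0],"angular":[0,0,5],"hand":-1},{"translation":[0,0,0],"angular":[0,0,5],"hand":-1},{"translation":[0,0,0],"angular":[0,0,5],"hand":-1},{"translation":[0,0,0],"angular":[0,0,4],"hand":-1},{"translation":[0,0,0],"angular":[0,0,0],"hand":-1},{"translation":[0,0,0],"angular":[0,0,0],"hand":-1}]' 8
python3 -c "
from h import *
st()"
python3 -m pendant '[{"translation":[0,0,0],"angular":[0,0,1.5],"hand":-1},{"translation":[0,0,0],"angular":[0,0,0],"hand":-1}]' 8
python3 -c "
from h import *
st()"
python3 -m pendant '[{"translation":[0,0,0],"angular":[0,0,2],"hand":-1},{"translation":[0,0,0],"angular":[0,0,0],"hand":-1}]' 8
python3 -c "
from h import *
st()"
```

```text
time: 12.3
ee_pos: [0.6028, 0.1603, 0.0811]
eef_rot: [0.021, 0.707, -0.02, 0.707]
ft_force: [2.4, 4.9, -2.9]
width: 0.0093
t 12.3 pos [602.8 160.3  81.1] jawyaw 86.68 xaxis [ 6.0e-04  1.6e-03 -1.0e+00] w 9.3 F [ 2.4  4.9 -2.9] T [ 1.22 -0.78  0.01] j [ 0.34  0.65 -0.92  1.61  0.55  1.16  0.81]
time: 12.5
ee_pos: [0.6029, 0.1603, 0.0812]
eef_rot: [0.012, 0.707, -0.01, 0.707]
ft_force: [2.7, 5.2, -3.7]
width: 0.0088
t 12.5 pos [602.9 160.3  81.2] jawyaw 88.23 xaxis [ 8.0e-04  1.6e-03 -1.0e+00] w 8.8 F [ 2.7  5.2 -3.7] T [ 1.28 -0.76 -0.06] j [ 0.34  0.66 -0.92  1.61  0.56  1.16  0.84]
time: 12.7
ee_pos: [0.6029, 0.1603, 0.0812]
eef_rot: [-0.001, 0.707, 0.002, 0.707]
ft_force: [2.7, 6.0, -3.7]
width: 0.0089
t 12.7 pos [602.9 160.3  81.2] jawyaw 90.23 xaxis [ 9.0e-04  1.6e-03 -1.0e+00] w 8.9 F [ 2.7  6.  -3.7] T [ 1.27 -0.84 -0.16] j [ 0.35  0.66 -0.93  1.6   0.56  1.16  0.87]
```

```bash
python3 -m pendant '[{"translation":[0,0,0],"angular":[0,0,-1.9],"hand":-0.5},{"translation":[0,0,0],"angular":[0,0,0],"hand":0.05},{"translation":[0,0,0],"angular":[0,0,0],"hand":0.05},{"translation":[0,0,0],"angular":[0,0,0],"hand":0.05},{"translation":[0,0,1.5],"angular":[0,0,0],"hand":0.05},{"translation":[0,0,3],"angular":[0,0,0],"hand":0.05},{"translation":[-2,0,1],"angular":[0,0,0],"hand":0.05},{"translation":[-3,0.2,0],"angular":[0,0,0],"hand":0.05},{"translation":[-2.6,0,0],"angular":[0,0,0],"hand":0.05},{"translation":[0,0,0],"angular":[0,0,0],"hand":0.05},{"translation":[0,0,0],"angular":[0,0,0],"hand":0.05}]' 10
python3 - <<'E'
from h import *
s,R=st()
im=cam('side','s5.png')[130:260,190:360]
cv2.imwrite('pics/z6.png',cv2.resize(im[:,:,::-1],None,fx=4.5,fy=4.5,interpolation=cv2.INTER_CUBIC))
im=cam('top','t5.png')[150:280,220:390]
cv2.imwrite('pics/z6t.png',cv2.resize(im[:,:,::-1],None,fx=4.5,fy=4.5,interpolation=cv2.INTER_CUBIC))
E
```

```text
time: 13.8
ee_pos: [0.5271, 0.1612, 0.1372]
eef_rot: [0.009, 0.706, -0.01, 0.708]
ft_force: [0.6, -0.4, -0.8]
width: 0.0458
t 13.8 pos [527.1 161.2 137.2] jawyaw 88.45 xaxis [ 1.7e-03 -7.0e-04 -1.0e+00] w 45.8 F [ 0.6 -0.4 -0.8] T [ 0.09 -0.1   0.04] j [ 0.47  0.46 -1.04  1.75  0.42  1.18  0.85]
```

View pics/z6.png

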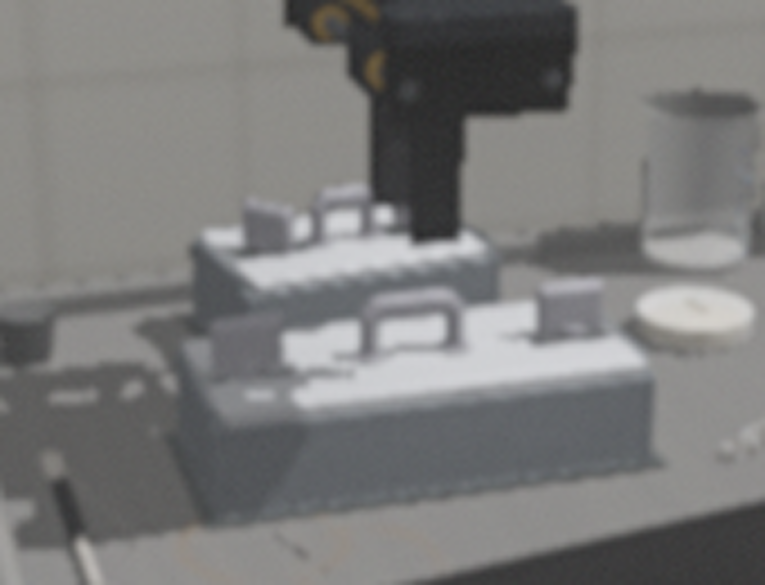

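View pics/z6t.png

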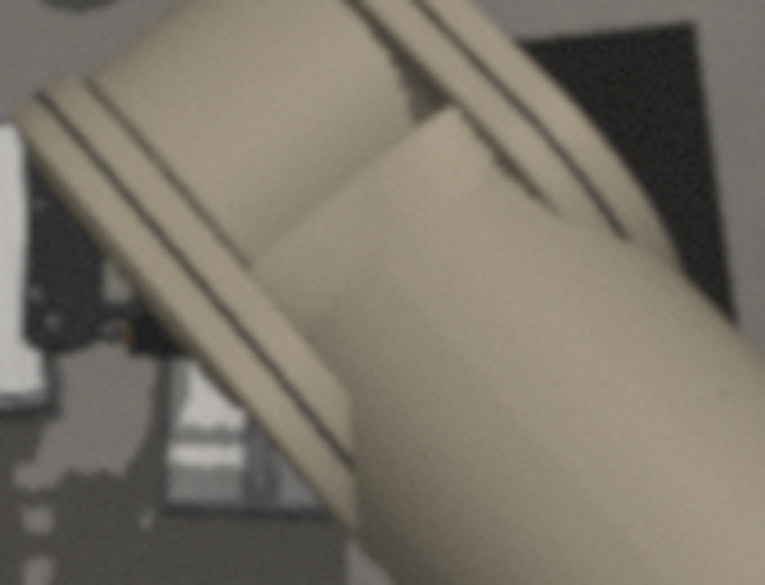

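```bash
python3 -m pendant '[{"translation":[0,0.12,-2],"angular":[0,0,0],"hand":0.05},{"translation":[0,0,-2],"angular":[0,0,0],"hand":0.05},{"translation":[0,0,-1.2],"angular":[0,0,0],"hand":0.05},{"translation":[0,0,-0.55],"angular":[0,0,0],"hand":0.05},{"translation":[0,0,0],"angular":[0,0,0],"hand":0.05},{"translation":[0,0,0],"angular":[0,0,0],"hand":0.05}]' 10
python3 -c "
from h import *
st()"
python3 -m pendant '[{"translation":[0,0,0],"angular":[0,0,0],"hand":-0.5},{"translation":[0,0,0],"angular":[0,0,0],"hand":-1},{"translation":[0,0,0],"angular":[0,0,0],"hand":-1},{"translation":[0,0,0],"angular":[0,0,0],"hand":-1},{"translation":[0,0,0],"angular":[0,0,0],"hand":-1},{"translation":[0,0,0],"angular":[0,0,0],"hand":-1},{"translation":[0,0,0],"angular":[0,0,0],"hand":-1}]' 10
python3 - <<'E'
from h import *
s,R=st()
im=cam('side','s6.png')[130:260,190:360]
cv2.imwrite('pics/z7.png',cv2.resize(im[:,:,::-1],None,fx=4.5,fy=4.5,interpolation=cv2.INTER_CUBIC))
E
```

```text
time: 14.5
ee_pos: [0.5271, 0.1629, 0.0792]
eef_rot: [0.01, 0.707, -0.009, 0.707]
ft_force: [-0.0, -0.0, 0.3]
width: 0.0455
t 14.5 pos [527.1 162.9  79.2] jawyaw 88.46 xaxis [ 6.e-04  5.e-04 -1.e+00] w 45.5 F [-0.  -0.   0.3] T [ 0.11 -0.16 -0.03] j [ 0.42  0.53 -0.98  1.8   0.5   1.08  0.8 ]
time: 15.2
ee_pos: [0.5267, 0.1626, 0.0786]
eef_rot: [0.01, 0.707, -0.009, 0.707]
ft_force: [0.3, -1.1, 0.9]
width: 0.0089
t 15.2 pos [526.7 162.6  78.6] jawyaw 88.46 xaxis [ 0.e+00  1.e-04 -1.e+00] w 8.9 F [ 0.3 -1.1  0.9] T [ 0.06 -0.11  0.  ] j [ 0.42  0.53 -0.98  1.8   0.5   1.08  0.8 ]
```

View pics/z7.png

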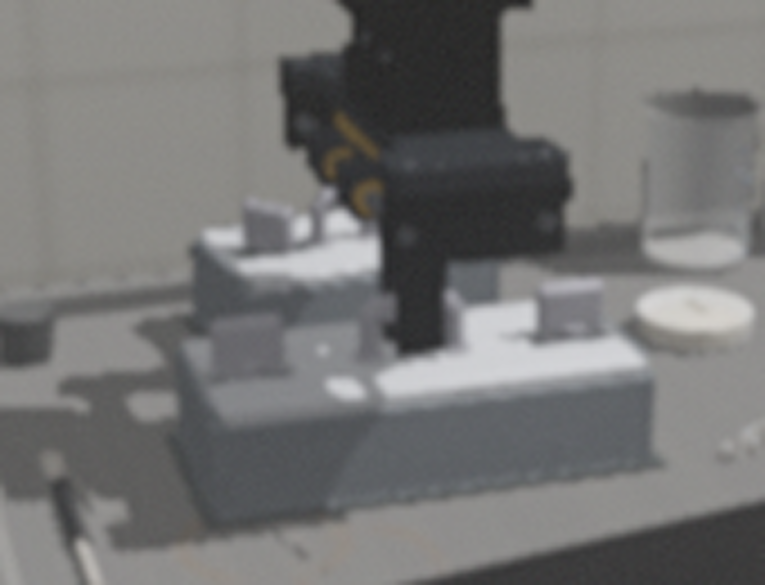

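```bash
python3 -m pendant '[{"translation":[0,0,0],"angular":[0,0,0],"hand":-1},{"translation":[0,0,0.3],"angular":[0,0,0],"hand":-1},{"translation":[0,0,0.4],"angular":[0,0,0],"hand":-1},{"translation":[0,0,0.5],"angular":[0,0,0],"hand":-1},{"translation":[0,0,0],"angular":[0,0,0],"hand":-1},{"translation":[0,0,0],"angular":[0,0,0],"hand":-1}]' 40
python3 - <<'E'
from h import *
s,R=st()
im=cam('side','s7.png')[130:260,190:360]
cv2.imwrite('pics/z8.png',cv2.resize(im[:,:,::-1],None,fx=4.5,fy=4.5,interpolation=cv2.INTER_CUBIC))
E
```

```text
time: 15.85
ee_pos: [0.5267, 0.1625, 0.0907]
eef_rot: [0.01, 0.707, -0.01, 0.707]
ft_force: [-0.2, 0.9, -3.2]
width: 0.0085
t 15.85 pos [526.7 162.5  90.7] jawyaw 88.45 xaxis [ 3.e-04  0.e+00 -1.e+00] w 8.5 F [-0.2  0.9 -3.2] T [ 0.09 -0.13 -0.01] j [ 0.43  0.51 -1.    1.79  0.48  1.1   0.81]
```

View pics/z8.png

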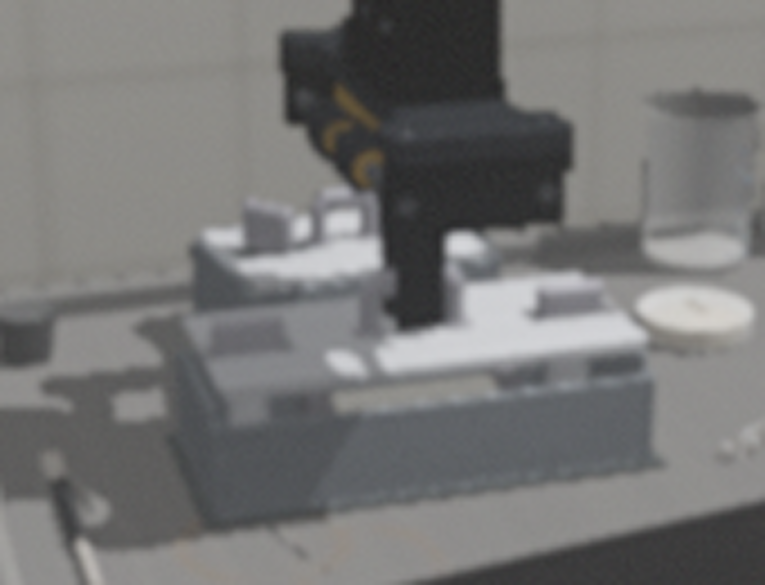

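```bash
python3 -m pendant '[{"translation":[0,0,0.5],"angular":[0,0,0],"hand":-1},{"translation":[0,0,1],"angular":[0,0,0],"hand":-1},{"translation":[0,0,1.5],"angular":[0,0,0],"hand":-1},{"translation":[0,0,1.5],"angular":[0,0,0],"hand":-1},{"translation":[0,0,1],"angular":[0,0,0],"hand":-1},{"translation":[0,0,0.5],"angular":[0,0,0],"hand":-1},{"translation":[0,0,0],"angular":[0,0,0],"hand":-1},{"translation":[0,0,0],"angular":[0,0,0],"hand":-1}]' 40
python3 -m pendant '[{"translation":[0.1,-0.6,0],"angular":[0,0,0.4],"hand":-1},{"translation":[0.2,-1.2,0],"angular":[0,0,0.8],"hand":-1},{"translation":[0.3,-1.8,0],"angular":[0,0,0.9],"hand":-1},{"translation":[0.3,-2,0],"angular":[0,0,1],"hand":-1},{"translation":[0.3,-2,0],"angular":[0,0,1],"hand":-1},{"translation":[0.3,-2,0],"angular":[0,0,1],"hand":-1},{"translation":[0.3,-2,0],"angular":[0,0,1],"hand":-1},{"translation":[0.3,-2,0],"angular":[0,0,1],"hand":-1},{"translation":[0.2,-1.7,0],"angular":[0,0,0.7],"hand":-1},{"translation":[0.2,-1.2,0],"angular":[0,0,0.5],"hand":-1},{"translation":[0.06,-0.6,0],"angular":[0,0,0.3],"hand":-1},{"translation":[0,0,0],"angular":[0,0,0],"hand":-1},{"translation":[0,0,0],"angular":[0,0,0],"hand":-1},{"translation":[0,0,0],"angular":[0,0,0],"hand":-1}]' 40
python3 - <<'E'
from h import *
s,R=st()
cam('side','s8.png');cam('top','t8.png')
E
```

```text
time: 16.7
ee_pos: [0.5265, 0.1624, 0.1503]
eef_rot: [0.009, 0.707, -0.01, 0.707]
ft_force: [0.3, 0.6, -1.9]
width: 0.0087
time: 18.1
ee_pos: [0.5521, -0.0073, 0.1507]
eef_rot: [-0.044, 0.706, 0.044, 0.706]
ft_force: [-0.2, -0.2, -3.0]
width: 0.0086
t 18.1 pos [552.1  -7.3 150.7] jawyaw 97.14 xaxis [ 0.e+00  4.e-04 -1.e+00] w 8.6 F [-0.2 -0.2 -3. ] T [ 0.13 -0.16  0.01] j [ 0.78  0.45 -1.05  1.73  0.41  1.2   1.32]
```

View pics/s8.png

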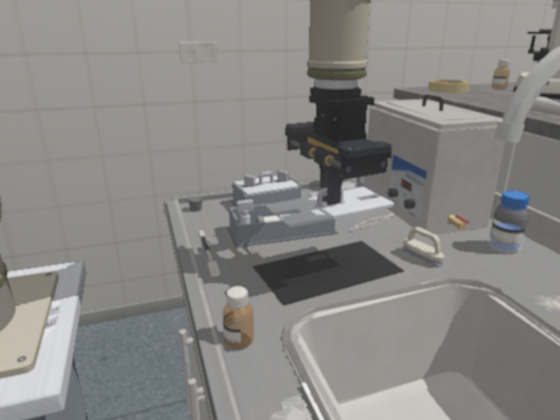

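View pics/t8.png

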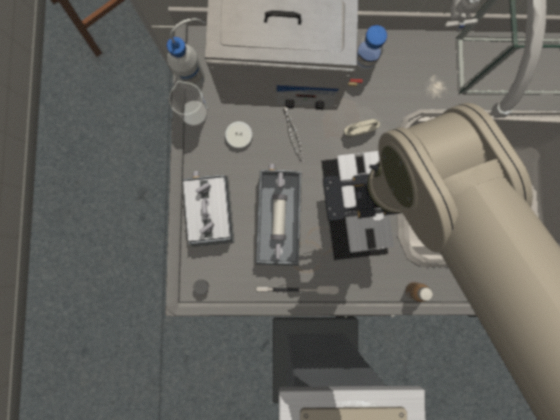

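```bash
python3 - <<'E'
from h import *
n='top';o=(135,305);k=5.5
im=cv2.imread('pics/t8.png')[135:275,305:425]
big=cv2.resize(im,None,fx=k,fy=k,interpolation=cv2.INTER_CUBIC)[:600]
def poly(cx,cy,a,L,W,z,col):
    c,s=np.cos(a),np.sin(a)
    P=[proj(n,[cx+c*u*L-s*v*W,cy+s*u*L+c*v*W,z]) for u,v in((.5,.5),(.5,-.5),(-.5,-.5),(-.5,.5))]
    cv2.polylines(big,[np.int32([((p[1]-o[1]+.5)*k,(p[0]-o[0]+.5)*k) for p in P])],True,col,1)
poly(.5521,-.0073,np.radians(7.14),.188,.086,.122,(0,0,255))
poly(.5523,-.0083,np.radians(7.07),.23,.125,.003,(0,255,0))
cv2.imwrite('pics/z9.png',big)
E
```

```text
(no output)
```

View pics/z9.png

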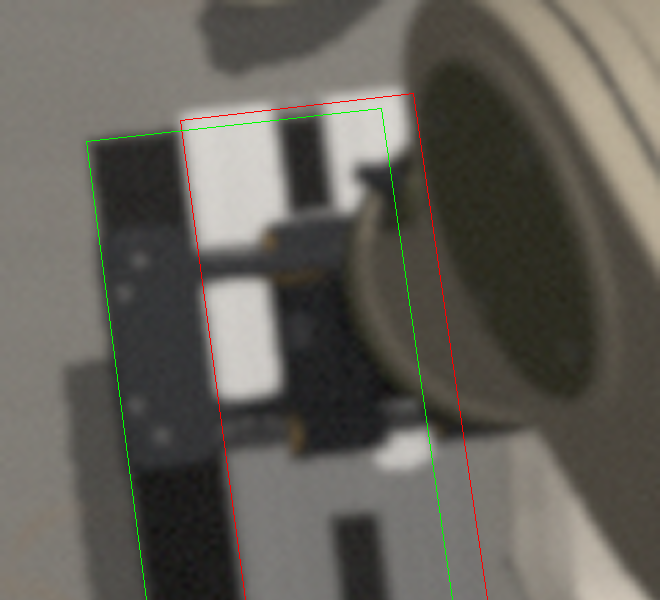

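```bash
python3 - <<'E'
from h import *
g=cv2.cvtColor(cv2.imread('pics/t8.png'),cv2.COLOR_BGR2GRAY).astype(float)
c0=np.array([.5521,-.0073]);a=np.radians(7.14);u=np.array([np.cos(a),np.sin(a)]);v=np.array([-u[1],u[0]])
for off in(.035,.025,.015,-.012,-.02):
    for z,rg in((.122,(84,108,2)),(.122,(-108,-48,2))):
        s=np.arange(*rg)/1000
        q=np.array([proj('top',[*(c0+u*e+v*off),z]) for e in s]).T
        p=map_coordinates(g,q,order=1);print(off,' '.join(f'{int(round(e*1000))}:{int(w)}' for e,w in zip(s,p)))
E
```

```text
0.035 84:210 86:211 88:211 90:210 92:209 94:203 96:181 98:150 100:130 102:130 104:129 106:128
0.035 -108:49 -106:34 -104:30 -102:30 -100:39 -98:67 -96:97 -94:116 -92:121 -90:122 -88:122 -86:122 -84:122 -82:123 -80:123 -78:121 -76:122 -74:122 -72:122 -70:122 -68:121 -66:121 -64:121 -62:122 -60:122 -58:122 -56:122 -54:121 -52:122 -50:121
0.025 84:207 86:208 88:207 90:208 92:207 94:198 96:177 98:151 100:135 102:129 104:128 106:124
0.025 -108:46 -106:33 -104:28 -102:30 -100:42 -98:69 -96:100 -94:115 -92:120 -90:122 -88:120 -86:119 -84:121 -82:119 -80:120 -78:121 -76:121 -74:119 -72:120 -70:120 -68:120 -66:120 -64:122 -62:120 -60:121 -58:121 -56:121 -54:121 -52:122 -50:121
0.015 84:210 86:208 88:209 90:209 92:209 94:202 96:181 98:151 100:132 102:128 104:127 106:125
0.015 -108:44 -106:32 -104:28 -102:28 -100:40 -98:66 -96:94 -94:111 -92:116 -90:117 -88:117 -86:117 -84:117 -82:117 -80:117 -78:117 -76:117 -74:116 -72:117 -70:117 -68:118 -66:117 -64:116 -62:118 -60:118 -58:117 -56:118 -54:117 -52:118 -50:117
-0.012 84:190 86:191 88:192 90:192 92:191 94:185 96:168 98:147 100:133 102:130 104:129 106:128
-0.012 -108:56 -106:40 -104:37 -102:42 -100:58 -98:88 -96:112 -94:115 -92:114 -90:113 -88:113 -86:114 -84:115 -82:114 -80:114 -78:114 -76:114 -74:114 -72:113 -70:114 -68:115 -66:115 -64:115 -62:114 -60:114 -58:115 -56:116 -54:117 -52:118 -50:120
-0.02 84:204 86:204 88:206 90:207 92:204 94:198 96:178 98:149 100:129 102:129 104:129 106:129
-0.02 -108:60 -106:45 -104:41 -102:42 -100:55 -98:86 -96:115 -94:122 -92:119 -90:116 -88:116 -86:116 -84:116 -82:116 -80:117 -78:116 -76:116 -74:117 -72:116 -70:118 -68:116 -66:117 -64:116 -62:116 -60:117 -58:116 -56:118 -54:117 -52:117 -50:118
```

```bash
python3 -m pendant '[{"translation":[0,-0.1,-0.8],"angular":[0,0,0],"hand":-1},{"translation":[0,0,-1.5],"angular":[0,0,0],"hand":-1},{"translation":[0,0,-1.8],"angular":[0,0,0],"hand":-1},{"translation":[0,0,-1.8],"angular":[0,0,0],"hand":-1},{"translation":[0,0,-1.5],"angular":[0,0,0],"hand":-1},{"translation":[0,0,-1.2],"angular":[0,0,0],"hand":-1},{"translation":[0,0,-0.8],"angular":[0,0,0],"hand":-1},{"translation":[0,0,-0.6],"angular":[0,0,0],"hand":-1},{"translation":[0,0,-0.4],"angular":[0,0,0],"hand":-1},{"translation":[0,0,-0.3],"angular":[0,0,0],"hand":-1},{"translation":[0,0,0],"angular":[0,0,0],"hand":-1},{"translation":[0,0,0],"angular":[0,0,0],"hand":-1},{"translation":[0,0,0],"angular":[0,0,0],"hand":-1}]' 40
python3 - <<'E'
from h import *
s,R=st()
im=cam('side','s9.png')[130:300,190:420]
cv2.imwrite('pics/z10.png',cv2.resize(im[:,:,::-1],None,fx=3.4,fy=3.4,interpolation=cv2.INTER_CUBIC))
E
```

```text
time: 19.5
ee_pos: [0.5525, -0.0094, 0.0439]
eef_rot: [-0.044, 0.706, 0.044, 0.706]
ft_force: [0.6, 0.8, -2.3]
width: 0.0082
t 19.5 pos [552.5  -9.4  43.9] jawyaw 97.06 xaxis [ 6.e-04 -0.e+00 -1.e+00] w 8.2 F [ 0.6  0.8 -2.3] T [ 0.11 -0.07 -0.02] j [ 0.7   0.58 -0.95  1.82  0.54  1.03  1.23]
```

View pics/z10.png

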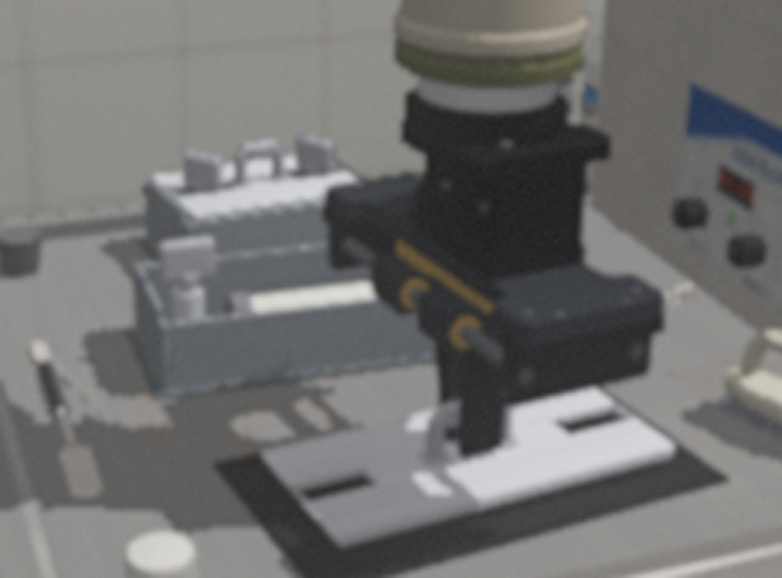

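```bash
python3 -m pendant '[{"translation":[0,0.09,-0.2],"angular":[0,0,0],"hand":-1},{"translation":[0,0,-0.2],"angular":[0,0,0],"hand":-1},{"translation":[0,0,-0.15],"angular":[0,0,0],"hand":-1},{"translation":[0,0,-0.1],"angular":[0,0,0],"hand":-1},{"translation":[0,0,0],"angular":[0,0,0],"hand":-1},{"translation":[0,0,0],"angular":[0,0,0],"hand":-1}]' 40
python3 -c "
from h import *
st()"
python3 -m pendant '[{"translation":[0,0,-0.07],"angular":[0,0,0],"hand":-1},{"translation":[0,0,0],"angular":[0,0,0],"hand":-1},{"translation":[0,0,0],"angular":[0,0,0],"hand":-1}]' 40
python3 -c "
from h import *
st()"
```

```text
time: 20.15
ee_pos: [0.5523, -0.0085, 0.0371]
eef_rot: [-0.043, 0.706, 0.044, 0.706]
ft_force: [0.3, -0.8, -2.2]
width: 0.0083
t 20.15 pos [552.3  -8.5  37.1] jawyaw 97.06 xaxis [-1.e-04  1.e-04 -1.e+00] w 8.3 F [ 0.3 -0.8 -2.2] T [ 0.11 -0.08 -0.04] j [ 0.7   0.59 -0.94  1.82  0.55  1.02  1.23]
time: 20.45
ee_pos: [0.5524, -0.0085, 0.0366]
eef_rot: [-0.044, 0.706, 0.044, 0.706]
ft_force: [-1.6, -0.2, 1.8]
width: 0.0086
t 20.45 pos [552.4  -8.5  36.6] jawyaw 97.06 xaxis [ 2.e-04 -0.e+00 -1.e+00] w 8.6 F [-1.6 -0.2  1.8] T [0.11 0.22 0.02] j [ 0.69  0.59 -0.94  1.82  0.55  1.02  1.22]
```

```bash
python3 -m pendant '[{"translation":[0,0,0],"angular":[0,0,0],"hand":-0.7},{"translation":[0,0,0],"angular":[0,0,0],"hand":-0.4},{"translation":[0,0,0],"angular":[0,0,0],"hand":-0.2},{"translation":[0,0,0],"angular":[0,0,0],"hand":0.05},{"translation":[0,0,0],"angular":[0,0,0],"hand":0.05},{"translation":[0,0,0.5],"angular":[0,0,0],"hand":0.05},{"translation":[0,0,1.5],"angular":[0,0,0],"hand":0.05},{"translation":[0,0,3],"angular":[0,0,0],"hand":0.05},{"translation":[0,0,4],"angular":[0,0,0],"hand":0.05},{"translation":[0,0,4],"angular":[0,0,0],"hand":0.05},{"translation":[0,0,4],"angular":[0,0,0],"hand":0.05},{"translation":[-2,0,4],"angular":[0,0,0],"hand":0.05},{"translation":[-2,-4,0],"angular":[0,0,-6],"hand":0.05},{"translation":[-2,-4,0],"angular":[0,0,-6],"hand":0.05},{"translation":[-2,-4,0],"angular":[0,0,-6],"hand":0.05},{"translation":[-2,-4,0],"angular":[0,0,-6],"hand":0.05},{"translation":[-2,-4,0],"angular":[0,0,-6],"hand":0.05},{"translation":[0,-4,0],"angular":[0,0,-6],"hand":0.05},{"translation":[0,0,0],"angular":[0,0,0],"hand":0.05},{"translation":[0,0,0],"angular":[0,0,0],"hand":0.05}]' 20
python3 - <<'E'
from h import *
s,R=st()
cam('side','s10.png');cam('top','t10.png')
E
```

```text
time: 22.45
ee_pos: [0.4324, -0.2485, 0.2471]
eef_rot: [0.177, 0.684, -0.177, 0.685]
ft_force: [0.6, 0.2, 1.2]
width: 0.0457
t 22.45 pos [ 432.4 -248.5  247.1] jawyaw 61.05 xaxis [ 8.e-04  4.e-04 -1.e+00] w 45.7 F [0.6 0.2 1.2] T [ 0.12 -0.15  0.01] j [ 1.32  0.14 -0.95  1.75  0.12  1.31  1.41]
```

View pics/t10.png

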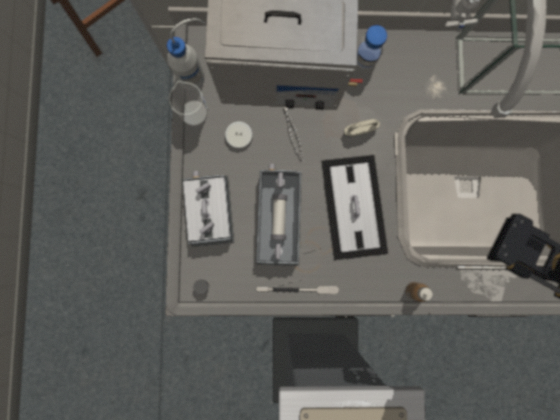

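View pics/s10.png

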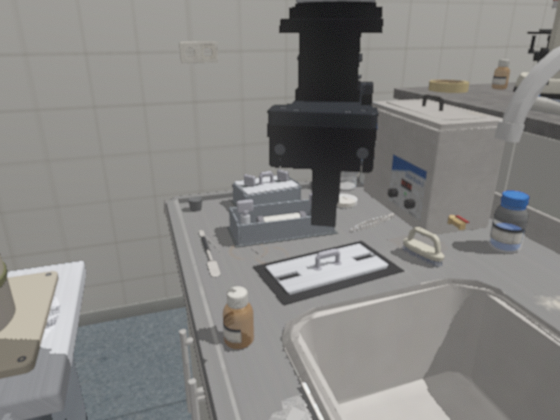

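The cover lies on the mat with the handle up at about (208,355). The arm is clear at about (250,525), and the wings stand along the slots. I'll measure the centring now.

```bash
python3 - <<'E'
from h import *
g=cv2.cvtColor(cv2.imread('pics/t10.png'),cv2.COLOR_BGR2GRAY)
gs=cv2.cvtColor(cv2.imread('pics/s10.png'),cv2.COLOR_BGR2GRAY)
f=lambda r:(np.round(r[0][:2]*1000,1),np.degrees(r[0][2]).round(2),round(r[1],2))
x0=(.5523,-.0085,np.radians(7.07))
for n,G in(('top',g),('side',gs)):
    print(n,'cover',f(edgefit(n,G,x0,.190,.086,.008,'+-<>',span=8,skip='<>')),'mat',f(edgefit(n,G,x0,.23,.125,.003,'+-<>',span=8)))
st()
im=cv2.resize(cv2.imread('pics/t10.png')[145:270,250:400],None,fx=4.8,fy=4.8,interpolation=cv2.INTER_CUBIC);cv2.imwrite('pics/z11.png',im)
E
```

```text
top cover (array([552.4,  -8.6]), np.float64(6.98), np.float64(1.52)) mat (array([552.5,  -8.3]), np.float64(7.01), np.float64(0.53))
side cover (array([552.3, -12.9]), np.float64(7.88), np.float64(3.38)) mat (array([551.3, -14.3]), np.float64(6.88), np.float64(1.07))
t 22.55 pos [ 432.8 -247.   247. ] jawyaw 61.23 xaxis [ 6.e-04  1.e-04 -1.e+00] w 45.7 F [ 0.2 -0.1  0.6] T [ 0.03 -0.09  0.01] j [ 1.32  0.14 -0.95  1.75  0.12  1.31  1.41]
```

View pics/z11.png

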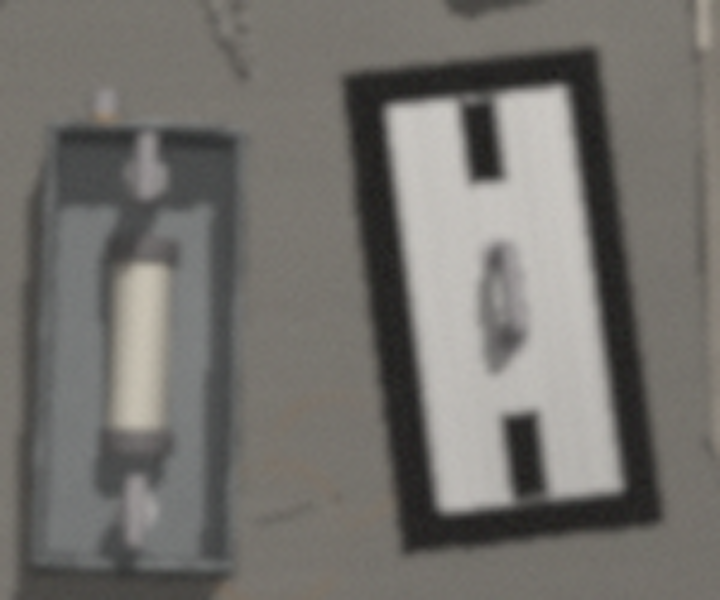

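The cover is centred and parallel on the mat (margins look even), and both wings point along the slots. I'll hand in.

```bash
python3 -c "
from bench import r
print(r.close_job())"
```

```text
the job is handed in; nothing more can be done
None
```

I opened the long filter box and laid its cover on the black mat, handle up. I handed the job in at about 22.6 s of the 64 s allowed.

- **Thumbscrews:** I turned both counterclockwise one after the other, near end first, until the wrist moment rose at the stop. Afterwards both wings pointed along the slots.
- **Cover:** I gripped it by the bow handle, lifted it straight up and lowered it onto the mat until the wrist force showed it was supported. Only then did I open the fingers.
- **Final check, top camera:** The cover is centred at (552.4, −8.6) mm and turned 6.98°. The mat is at (552.5, −8.3) mm and 7.01°, so they agree within about 0.5 mm and 0.1°. The arm was clear, and nothing had fallen off the work surface.
- **Checks that disagreed:**
  - The side camera, which had a noisier fit, put everything about 4 to 6 mm lower in y. In its own frame it showed the cover about 1 mm and 1° off the mat. I relied on the top camera, which matched the gripper's position at the grasps.
  - The cover's length measured about 195 mm in the top pictures, against 188 mm stated. The excess was equal at both ends, so it does not affect the centring.

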